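# Gauge a junction box's cable entry with a go/no-go plug gauge

## Robot

A 6-joint arm with a two-finger parallel gripper is mounted at the origin on the work surface. World frame = base frame: x ahead of the robot, y to its left, z up, the work surface at z = 0. Lengths are in m, angles in rad, forces in N, time in s.
With the tool pointing down it reaches from about 0.35 to 0.775 m from the base axis. Payload 7.3 kg.
Tool frame: the origin (TCP) lies between the finger pads; the fingertips stand 14 mm ahead of it and the grasp point (between the pads) lies 5 mm behind it; z points along the fingers, y is the direction in which the jaws open and shut (so a half turn about z gives the same grasp; the last joint's range is limited). The gripper opens to 92 mm and grips with 3 to 60 N. Pads are 19 mm wide; open, the fingers measure 130 mm over their backs; the gripper's body (75 mm by 190 mm) begins 47 mm behind the grasp point.
Start: joints at [-1.322, 0.342, 1.524, -0, 1.275, -0.146], TCP at [0.202, -0.485, 0.241] pointing down, gripper open.
Joint ranges: [-2.53, 2.53], [-0.77, 2.02], [0.04, 2.7], [-1, 4.14], [0.28, 2.66], [-3.11, 3.11]. Speed limits (rad/s): [2.57, 2.57, 3.14, 3.14, 3.14, 3.14].

## Interface

Orientations are given as [roll, pitch, yaw] about the fixed x, y, z axes, in that order (R = Rz(yaw) Ry(pitch) Rx(roll)).
In Python, from cell import robot gives the robot as it stands.
- The arm moves only by the shell command python3 -m creep 'ROWS' [FORCE]. ROWS is JSON, a list that holds one entry, the list of rows, each a list of 7 numbers: the shift along the tool's x, y, z in cm, then the turn, a rotation vector about the tool's x, y, z in degrees, then the gripper command: -1 is shut, 1 is fully open, values between are in proportion. In form: [[[tx, ty, tz, wx, wy, wz, gripper], ...]]. A call has 1 to 8 rows; each row is the pose to reach, as a shift and turn from the pose measured when the call began, along the tool's axes at that moment; what a row does not reach only later rows make up. A row lasts 1/10 s, in which the tool goes at most 50 mm and 8.59 degrees, less where a joint would pass 70% of its speed; a pose out of reach is approached as far as the arm can. A call with a gripper value outside its range is refused whole. The fingers move at their own pace and stop on an object; FORCE is the grip in N (left out, the last holds). Time passes only in rows, so rows that repeat a pose let the fingers close. It gives the time, the measured TCP pose, the force and the opening at its end, in the units of the state.
- robot.observe(): the state, without advancing time (a new reading comes with each control period).
- robot.read_camera(name): name is "side" or "top"; returns the picture (480x640x3 uint8, red, green, blue); there is no depth.
- robot.camera_params(name): a dict with "camera_matrix" (3x3 intrinsics, pixels), "R" (3x3) and "t" (3): a world point X has camera coordinates R X + t. Camera axes: x right, y down, z forward; pixel columns grow to the right and rows downward; lengths in m; the calibration is good to about 2 mm. A picture is of the moment at which its call begins. camera_params takes no time and is no camera call.
- robot.hand_in(): hands the job in, once; it reports no verdict.
Trained networks look in the newest picture that a camera, given by its name, has taken for a name from the list of things; names that differ only in an ending like _2 or _b are one class to them, and where a whole thing is asked for, a point or a joint stands for the part that bears it (a point fixed in the world has none). Each returns a list of dicts, best first, with "score" (0 to 1); they miss things now and then, are a little off and sometimes report something else, mostly with a low value. They report only what shows in the picture. A call takes as long as a camera call. They do not tell look-alikes from the thing itself.
- robot.look_for(camera, label): "centre" ([x, y, z] in m, in the coordinates of the camera as it stood for that picture, good to about 4 mm: the middle of the surface that is visible of it).
- robot.masks_of(camera, label): "mask" (480x640 bool, what is visible of it).
The state is a dict: "time": time; "qpos": joint angles; "qvel": joint speeds; "joint_efforts": joint torques, N m; "tool_pos": TCP position; "tool_rot": TCP orientation; "contact_force": force on the tool from outside, world axes, zero at the start; "torque": the same for the moment, N m; "opening": finger opening in m.
Only numpy, scipy, OpenCV 4.12 (cv2) and the standard library are available. Lean on these libraries where they do the work, as an engineer would, in place of code of your own. Each camera call takes 0.05 s, during which the arm holds its last target.

## Task

Check the cable entry bored in the junction box with the plug gauge lying in its rest: push the long thin go end straight in until its collar sits against the box and bears on it with a steady push of 10 to 15 N, draw it out, then turn the gauge end for end and press the short thick no-go end squarely and centrally against the same bore with the same steady 10 to 15 N for a good second, to confirm that it does not enter. Then lay the gauge back down in its rest (either way round) and let go; never push on the box harder than 25 N with the gauge, and leave the tools and the loose gland where they lie.

Things in the scene. Friction and masses are not known exactly. Their poses are not given: they have to be found in the camera images.
- gauge: Loose double-ended plug gauge, 132 mm long, 0.22 kg, lying level. Square aluminium handle 22 x 22 x 84 mm (grip across its flats); at each handle end a collar of diameter 30 mm, 5 mm thick; beyond them the steel gauging ends: go end to +x, diameter 19, 26 mm long, 2 mm lead chamfer; no-go end to -x, diameter 23, 12 mm long. Origin at the handle's middle, on the axis; x along the axis, z up.
- go_tip (a point): Centre of the go end's tip, on the gauge, 73 mm from its origin along its +x.
- nogo_tip (a point): Centre of the no-go end's tip, on the gauge, 59 mm from its origin along its -x.
- jbox: Blue junction box with one bare aluminium face, 104 mm deep, 124 mm wide, top 113 mm above the bench, fixed on a steel plate 130 x 150 x 20 mm whose edge lies 10 mm behind the bored face. Brass glands stand out 24 mm from its two sides. That upright face, with the one open bore at its middle, looks along the body's +x; origin on the bench under the middle of that face; z up.
- bore (a point): Centre of the bore's mouth, in the bored face, 60 mm above the bench; axes as the box: +x points straight out of the level bore. Bore diameter 20 mm (1 mm mouth chamfer), 34 mm deep: the go end slides in with 1 mm to spare until its collar meets the face; the no-go end cannot enter. The box does not give.
- rest: Grey plastic gauge rest fixed to the bench, base 100 x 56 x 8 mm, with two notched uprights 8 mm thick, 31 mm either side of its middle (54 mm free between). Each notch is 28 mm wide and 10 mm deep, floor 42 mm, cheeks 52 mm above the bench. Origin at the centre of its underside; x runs along the lying gauge, z up.
- seat (a point): Where the gauge's origin is when it lies in the middle of the rest, 53 mm above the bench; axes as the rest. The gauge may lie up to 6 mm either way along it before a collar meets an upright.
- wrench: Steel wrench 200 mm long lying loose on the bench; leave it alone. Origin on it, at its underside.
- screwdriver: Screwdriver 190 mm long lying loose on the bench; leave it alone. Origin on it, at its underside.
- gland: Loose brass cable gland, diameter 28 mm, 30 mm tall, standing on the bench; leave it alone. Origin at the centre of its underside.
Things that resemble listed ones, but are neither listed nor needed, are in the scene too. What is shaped like the gauge but brown is not meant.

How it is judged:
By the outcome, as a careful person would: the job done as asked, in the order asked, and still so for the second after the job is handed in, with the robot touching nothing.
It also fails if it takes over 72 s, if anything falls off the work surface, if the arm or the gripper's body presses on something with over 40 N, if the wrist force passes 120 N, or if a joint passes its speed limit or range.

## Working session

There is one attempt and no reset: what is moved stays moved. The work goes in short steps, Python scripts to look and compute and a shell command to move; the robot and the scene stay as the last step left them, time stands still between calls to the robot, and variables do not carry over. Pictures are saved under pics/ and viewed, and the job is handed in when it is done.

```bash
ls; mkdir -p pics
python3 - <<'E'
from cell import robot
import cv2
for n in("side","top"):
    im=robot.read_camera(n); cv2.imwrite(f"pics/{n}0.png",im[:,:,::-1])
    p=robot.camera_params(n); print(n,p)
print(robot.observe())
E
```

```text
pics
side {'camera_matrix': array([[508.27776518,   0.        , 325.63474919],
       [  0.        , 508.27776518, 243.08406675],
       [  0.        ,   0.        ,   1.        ]]), 'R': array([[-0.92470254, -0.38039904, -0.01489238],
       [-0.17540299,  0.46044989, -0.87018371],
       [ 0.33787424, -0.80204892, -0.49250231]]), 't': array([0.49218027, 0.18017101, 0.78166076])}
top {'camera_matrix': array([[470.75991128,   0.        , 319.11550106],
       [  0.        , 470.75991128, 231.80443265],
       [  0.        ,   0.        ,   1.        ]]), 'R': array([[ 0.07109293, -0.99746796, -0.00186023],
       [-0.97684605, -0.06924562, -0.20242739],
       [ 0.20178602,  0.01620831, -0.97929551]]), 't': array([-0.07008813,  0.56349571,  0.92500062])}
{'time': 0.1, 'qpos': array([-1.32199470e+00,  3.42684582e-01,  1.52489567e+00, -2.07639965e-05,
        1.27542290e+00, -1.46004066e-01]), 'qvel': array([-0.00051289, -0.00115726, -0.0028733 ,  0.00109967,  0.0003981 ,
       -0.00259505]), 'joint_efforts': array([ 1.77230333e-03, -4.32004344e+01, -2.44693458e+01,  7.19386968e-02,
        5.25572710e-02, -5.36106165e-05]), 'tool_pos': array([ 0.20185851, -0.48427417,  0.2401071 ]), 'tool_rot': array([-3.14019427e+00, -1.85563525e-04,  3.94811626e-01]), 'contact_force': array([ 0.07791885,  0.56789554, -0.94669731]), 'torque': array([-0.02709688, -0.03011137, -0.05448943]), 'opening': 0.0915763970770566}
```

View pics/side0.png

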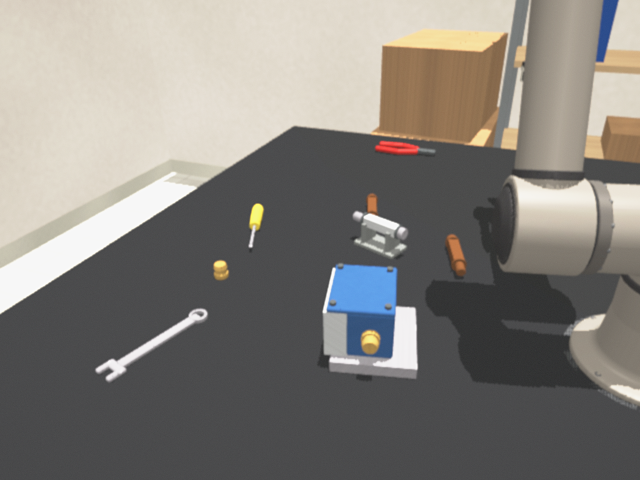

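View pics/top0.png

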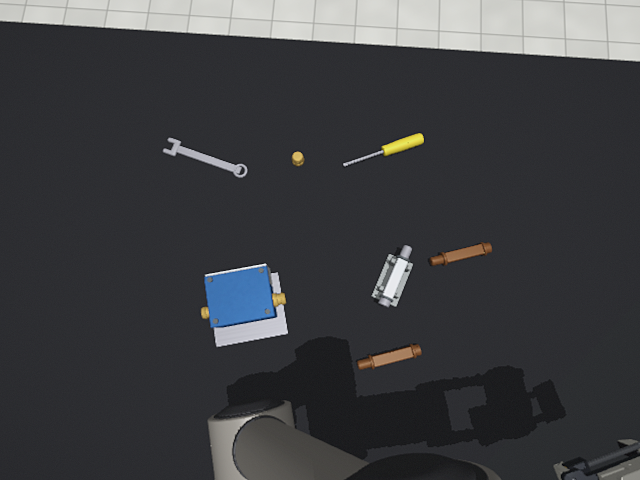

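```bash
cat > h.py <<'E'
from cell import robot
import numpy as np, cv2
def cam(n):
    p=robot.camera_params(n); return p["camera_matrix"],np.array(p["R"]),np.array(p["t"])
def ray(n,u,v,z):
    K,R,t=cam(n); d=R.T@np.linalg.solve(K,[u,v,1.]); c=-R.T@t
    return c+d*(z-c[2])/d[2]
def proj(n,X):
    K,R,t=cam(n); q=K@(R@np.array(X)+t); return q[:2]/q[2]
E
python3 - <<'E'
from h import *
for n in("side","top"):
    im=robot.read_camera(n)
    K,R,t=cam(n)
    for l in("gauge","jbox","bore","rest","go_tip","nogo_tip","seat"):
        for m in (["look"]):
            try:
                for d in robot.look_for(n,l):
                    X=R.T@(np.array(d["centre"])-t); print(n,l,round(d["score"],2),X.round(4),proj(n,X).round(0))
            except Exception as e: print(n,l,e)
s=cv2.imread("pics/side0.png");t=cv2.imread("pics/top0.png")
a=cv2.resize(s[185:275,340:440],None,fx=4,fy=4,interpolation=2)
b=cv2.resize(t[235:325,350:450],None,fx=4,fy=4,interpolation=2)
cv2.imwrite("pics/crop1.png",np.hstack([a,b]))
a=cv2.resize(s[250:380,310:430],None,fx=3,fy=3,interpolation=2)
b=cv2.resize(t[240:370,190:310],None,fx=3,fy=3,interpolation=2)
cv2.imwrite("pics/crop2.png",np.hstack([a,b]))
E
```

```text
side gauge 0.93 [ 0.4739 -0.1812  0.0592] [384. 225.]
side gauge 0.81 [ 0.3214 -0.1744  0.0255] [456. 254.]
side gauge 0.65 [ 0.5463 -0.3388  0.0267] [374. 204.]
side jbox 0.92 [0.401  0.1656 0.0709] [364. 327.]
side bore 0.59 [0.3986 0.167  0.0673] [366. 330.]
side rest 0.58 [ 0.4835 -0.1852  0.0034] [379. 246.]
side go_tip 0.96 [ 0.479  -0.1799  0.0583] [382. 225.]
side go_tip 0.6 [ 0.3218 -0.1757  0.0227] [456. 255.]
side go_tip 0.56 [ 0.5524 -0.336   0.0265] [371. 204.]
side nogo_tip 0.93 [ 0.3267 -0.1715  0.0261] [453. 254.]
side nogo_tip 0.87 [ 0.4817 -0.1781  0.06  ] [380. 225.]
side nogo_tip 0.46 [ 0.5515 -0.3368  0.025 ] [371. 204.]
side seat 0.86 [ 0.4842 -0.1836  0.0086] [379. 245.]
top gauge 0.91 [ 0.4837 -0.1916  0.0642] [396. 277.]
top gauge 0.85 [ 0.554  -0.3384  0.0221] [462. 251.]
top gauge 0.64 [ 0.3282 -0.1904  0.0227] [389. 354.]
top jbox 0.77 [0.4017 0.1029 0.1074] [244. 306.]
top bore 0.73 [0.4057 0.1061 0.1094] [242. 304.]
top rest 0.66 [ 0.4851 -0.1884  0.0081] [390. 279.]
top go_tip 0.83 [ 0.4832 -0.1912  0.0656] [395. 277.]
top go_tip 0.79 [ 0.5497 -0.3396  0.0264] [463. 253.]
top go_tip 0.69 [0.4069 0.1056 0.1084] [243. 303.]
top go_tip 0.62 [ 0.3245 -0.1953  0.028 ] [392. 357.]
top nogo_tip 0.87 [ 0.5515 -0.3362  0.0275] [462. 252.]
top nogo_tip 0.79 [ 0.4845 -0.1926  0.0637] [396. 276.]
top nogo_tip 0.66 [ 0.3232 -0.1892  0.025 ] [388. 357.]
top seat 0.59 [ 0.4798 -0.1873  0.0116] [390. 281.]
```

View pics/crop1.png

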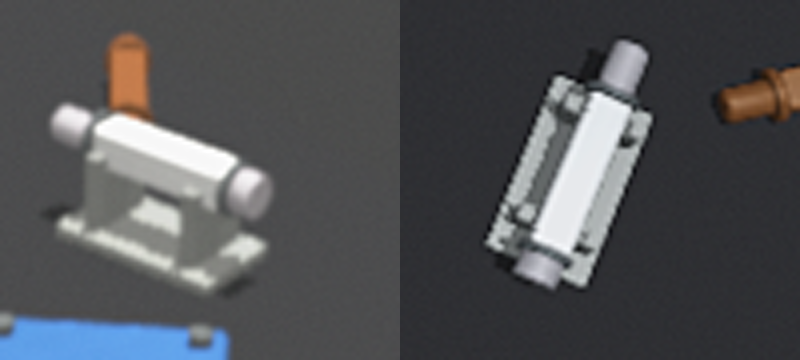

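View pics/crop2.png

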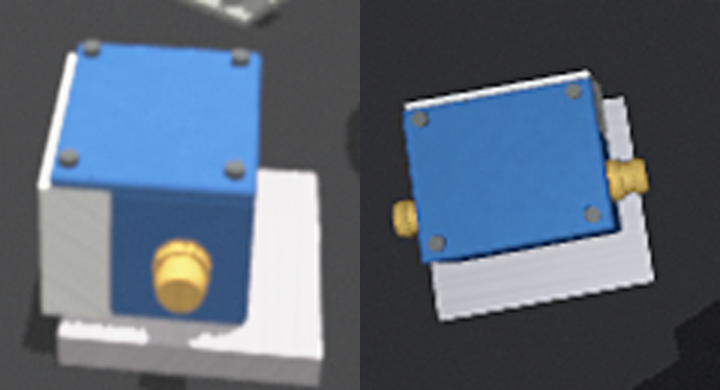

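Run:
```python
from h import *
for n in("side","top"):
    K,R,t=cam(n); print(n,-R.T@t)
s=cv2.imread("pics/side0.png");t=cv2.imread("pics/top0.png")
a=cv2.resize(s[258:378,318:422],None,fx=5.5,fy=5,interpolation=cv2.INTER_CUBIC)
cv2.imwrite("pics/c3.png",a[:600])
b=cv2.resize(t[255:355,195:295],None,fx=6,fy=6,interpolation=cv2.INTER_CUBIC)
cv2.imwrite("pics/c4.png",b)
```

```text
side [0.22261984 0.73119535 0.54908134]
top [ 0.36877913 -0.04588375  1.01978553]
```

View pics/c3.png

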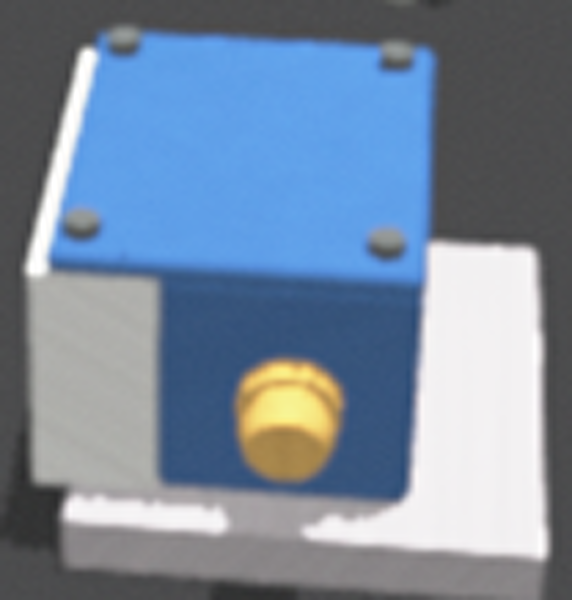

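View pics/c4.png

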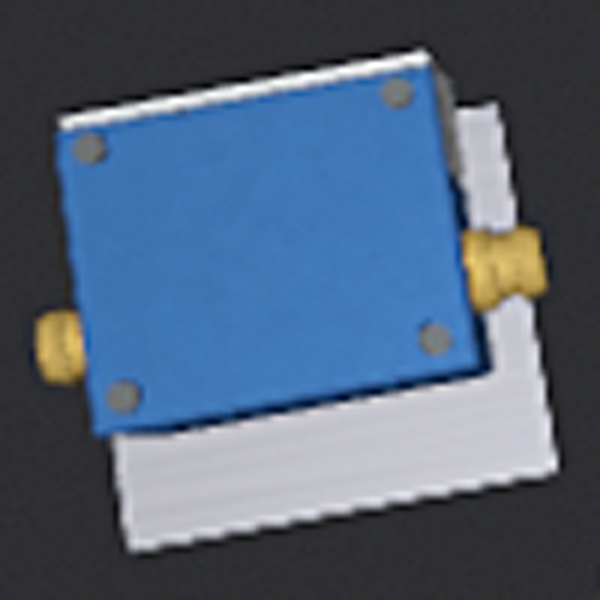

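Run:
```python
from h import *
from scipy.optimize import least_squares
T=lambda a,b:(195+(a+.5)/6-.5,255+(b+.5)/6-.5)
S=lambda a,b:(318+(a+.5)/5.5-.5,258+(b+.5)/5-.5)
obs=[("top",T(128,551),(-.14,.075,.02)),("top",T(558,469),(-.14,-.075,.02)),("top",T(497,102),(-.01,-.075,.02)),
("side",S(540,246),(-.14,-.075,.02)),("side",S(548,555),(-.14,.075,.02)),("side",S(62,522),(-.01,.075,.02)),
("top",T(56,122),(0,.062,None)),("top",T(430,50),(0,-.062,None)),
("side",S(28,272),(0,.062,None)),("side",S(92,48),(0,-.062,None)),("side",S(31,484),(0,.062,.02))]
def pts(p):
    c,s=np.cos(p[2]),np.sin(p[2]); o=[]
    for n,uv,X in obs:
        z=X[2] if X[2] else p[3]
        W=(p[0]+c*X[0]-s*X[1],p[1]+s*X[0]+c*X[1],z)
        o.append(proj(n,W)-np.array(uv))
    return np.array(o)
def run(idx):
    r=least_squares(lambda p:pts(p)[idx].ravel(),[.46,.11,.1,.11])
    print(idx,r.x.round(4)); print(pts(r.x).round(1).tolist())
run([0,1,2,6,7]);run([3,4,5,8,9,10]);run(list(range(11)))
for n,uv,X in obs[:6]: print(ray(n,*uv,.02).round(4))
```

```text
[0, 1, 2, 6, 7] [0.4728 0.1288 0.2568 0.0981]
[[0.1, 0.1], [0.0, 0.1], [-0.3, -0.0], [-0.5, 0.0], [-0.0, -0.7], [0.5, -1.3], [0.0, -0.3], [0.0, 0.1], [0.4, 1.2], [-1.0, 0.5], [0.7, -0.1]]
[3, 4, 5, 8, 9, 10] [0.4724 0.1295 0.2489 0.1003]
[[-0.8, 0.1], [-0.8, 0.7], [-0.6, 0.4], [0.0, 0.7], [-0.3, 0.2], [0.2, -0.9], [-0.6, -0.4], [-0.4, 0.4], [0.1, 0.3], [-0.6, -0.3], [0.5, 0.2]]
[0, 1, 2, 3, 4, 5, 6, 7, 8, 9, 10] [0.4727 0.1289 0.252  0.0997]
[[-0.3, 0.1], [-0.3, 0.4], [-0.3, 0.2], [-0.2, 0.3], [-0.2, -0.3], [0.3, -1.2], [-0.2, -0.5], [-0.1, 0.2], [0.2, 0.3], [-0.8, -0.3], [0.6, -0.1]]
[0.3186 0.1661 0.02  ]
[0.3566 0.0208 0.02  ]
[0.4821 0.0532 0.02  ]
[0.3556 0.0204 0.02  ]
[0.3179 0.1672 0.02  ]
[0.4437 0.2017 0.02  ]
```

Run:
```python
from h import *
s=cv2.imread("pics/side0.png");t=cv2.imread("pics/top0.png")
cv2.imwrite("pics/c5.png",cv2.resize(s[203:263,347:412],None,fx=10,fy=10,interpolation=cv2.INTER_CUBIC))
cv2.imwrite("pics/c6.png",cv2.resize(t[240:312,364:420],None,fx=8,fy=8,interpolation=cv2.INTER_CUBIC))
```

```text
(no output)
```

View pics/c5.png

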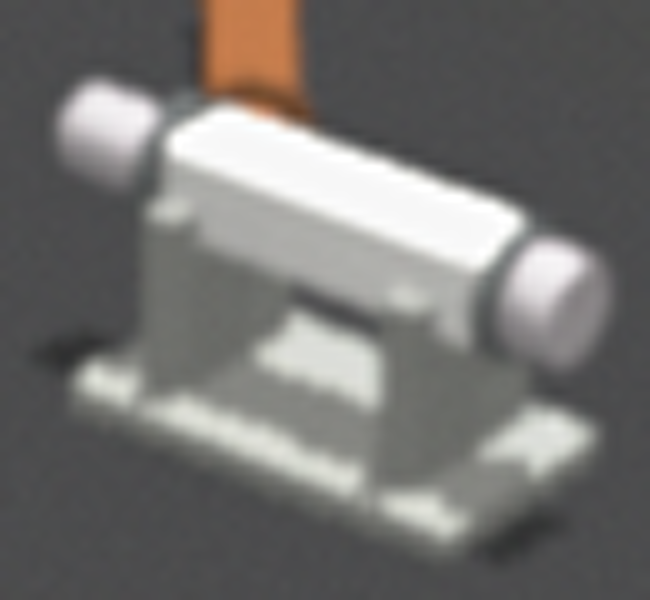

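View pics/c6.png

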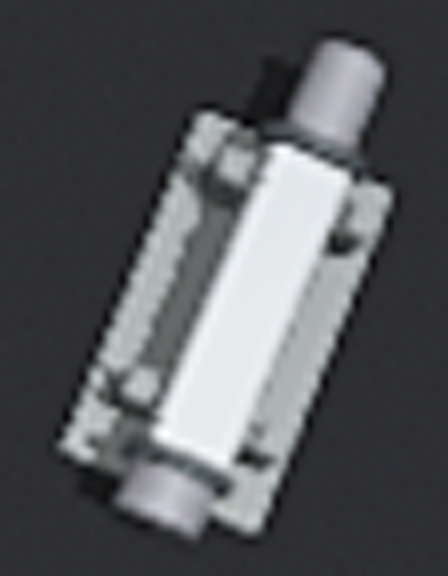

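Run:
```python
from h import *
from scipy.optimize import least_squares
T=lambda a,b:(364+(a+.5)/8-.5,240+(b+.5)/8-.5)
S=lambda a,b:(347+(a+.5)/10-.5,203+(b+.5)/10-.5)
def fit(obs,h,p0):
    def f(p):
        c,s=np.cos(p[2]),np.sin(p[2])
        return np.array([proj(n,(p[0]+c*X[0]-s*X[1],p[1]+s*X[0]+c*X[1],X[2]))-np.array(uv) for n,uv,X in obs])
    r=least_squares(lambda p:f(p).ravel(),p0); print(r.x.round(4),f(r.x).round(1).tolist())
a,b,z=.042,.011,.064
g=[("top",T(273,142),(a,b,z)),("top",T(352,177),(a,-b,z)),("top",T(235,467),(-a,-b,z)),("top",T(155,432),(-a,b,z)),
("side",S(218,103),(a,-b,z)),("side",S(162,157),(a,b,z)),("side",S(472,273),(-a,b,z)),("side",S(530,217),(-a,-b,z))]
p0=[.484,-.19,-.4]
fit(g,0,p0);fit(g[:4],0,p0);fit(g[4:],0,p0)
a,b,z=.05,.028,.008
g=[("top",T(203,110),(a,b,z)),("top",T(393,185),(a,-b,z)),("top",T(255,538),(-a,-b,z)),("top",T(60,447),(-a,b,z)),
("side",S(75,383),(a,b,z)),("side",S(450,535),(-a,b,z)),("side",S(598,432),(-a,-b,z))]
fit(g,0,p0);fit(g[:4],0,p0);fit(g[4:],0,p0)
```

```text
[ 0.4831 -0.1903 -0.3487] [[-0.1, -1.2], [0.0, -1.2], [-0.9, 0.3], [-1.0, 0.2], [0.5, -0.1], [-0.3, -2.0], [1.0, -1.6], [1.4, 0.2]]
[ 0.4822 -0.1913 -0.3426] [[0.3, -0.7], [0.4, -0.8], [-0.3, 0.8], [-0.4, 0.7]]
[ 0.4832 -0.186  -0.3628] [[0.0, 0.6], [-0.9, -1.3], [0.1, -0.6], [0.7, 1.2]]
[ 0.4843 -0.1927 -0.342 ] [[-0.4, -0.2], [-0.1, 0.7], [-0.0, -0.7], [-0.1, 0.1], [-0.1, -0.5], [-0.0, -0.3], [0.5, -0.3]]
[ 0.4842 -0.193  -0.3417] [[-0.2, -0.2], [0.0, 0.7], [0.1, -0.6], [0.1, 0.1]]
[ 0.4842 -0.191  -0.3373] [[-0.4, -0.1], [-0.1, 0.0], [0.4, -0.0]]
```

```bash
cat >> h.py <<'E'
from scipy.spatial.transform import Rotation as Rn
BOX=np.array([.4727,.129]); BY=.252
def to(pos,yaw,turn=0):
    o=robot.observe(); R=Rn.from_euler("xyz",o["tool_rot"])
    d=R.inv().apply(np.array(pos)-o["tool_pos"])*100
    Rt=Rn.from_euler("xyz",[np.pi,0,yaw])
    w=np.degrees((R.inv()*Rt).as_rotvec())
    print("t",round(o["time"],2),"pos",o["tool_pos"].round(4),"rpy",o["tool_rot"].round(4),"q6",o["qpos"][5].round(2),"open",round(o["opening"],4))
    print("F",o["contact_force"].round(2),"T",o["torque"].round(2))
    print("shift cm",d.round(3),"rot deg",w.round(2))
def outpt(d,lat=0,z=.06):   # point d m out of bore, lat along box y
    c,s=np.cos(BY),np.sin(BY); return np.array([BOX[0]+c*d-s*lat,BOX[1]+s*d+c*lat,z])
E
python3 -c "
from h import *
to((.4825,-.191,.15),-.342)"
```

```text
t 0.9 pos [ 0.2019 -0.4846  0.2408] rpy [3.1415 0.     0.3948] q6 -0.15 open 0.0919
F [ 0.31 -0.49  0.13] T [ 0.01 -0.04 -0.02]
shift cm [ 37.191 -16.313   9.072] rot deg [ 1.000e-02 -0.000e+00  4.222e+01]
```

```bash
python3 -m creep '[[[4,-2,1,5,0,0,1],[8,-4,2,0,0,10,1],[13,-6,3,0,0,15,1],[18,-8,4,0,0,21,1],[23,-10,5,0,0,27,1],[28,-12.5,6,0,0,33,1],[33,-14.5,7,0,0,38,1],[37.2,-16.3,8,0,0,42.2,1]]]' ; python3 -c "
from h import *
to((.4825,-.191,.10),-.342)"
```

```text
time: 1.7
tool_pos: [0.4676, -0.2063, 0.1655]
tool_rot: [3.141, -0.001, -0.345]
contact_force: [-0.2, -1.0, 0.3]
opening: 0.092
t 1.7 pos [ 0.4676 -0.2063  0.1655] rpy [ 3.1412e+00 -1.0000e-03 -3.4520e-01] q6 1.35 open 0.092
F [-0.16 -1.05  0.29] T [ 0.04  0.06 -0.02]
shift cm [ 0.876 -1.942  6.552] rot deg [ 0.02 -0.06 -0.18]
```

```bash
python3 -m creep '[[[0.5,-1,2,0,0,-0.2,1],[0.9,-1.95,4,0,0,-0.2,1],[0.9,-1.95,5,0,0,-0.2,1],[0.9,-1.95,5,0,0,-0.2,1]]]' 50
python3 - <<'E'
from h import *
to((.4825,-.191,.056),-.342)
for n,(r,c,k) in {"side":((120,280),(300,500),4),"top":((190,350),(290,490),4)}.items():
    im=robot.read_camera(n); cv2.imwrite(f"pics/{n}1.png",cv2.resize(im[r[0]:r[1],c[0]:c[1],::-1],None,fx=3.5,fy=3.5))
E
```

```text
time: 2.1
tool_pos: [0.4819, -0.1907, 0.1143]
tool_rot: [3.142, 0.002, -0.341]
contact_force: [-0.7, 0.1, 0.6]
opening: 0.0918
t 2.1 pos [ 0.4819 -0.1907  0.1143] rpy [ 3.1416e+00  2.0000e-03 -3.4130e-01] q6 1.39 open 0.0918
F [-0.68  0.11  0.62] T [0.06 0.   0.05]
shift cm [0.082 0.008 5.831] rot deg [0.   0.12 0.04]
```

View pics/side1.png

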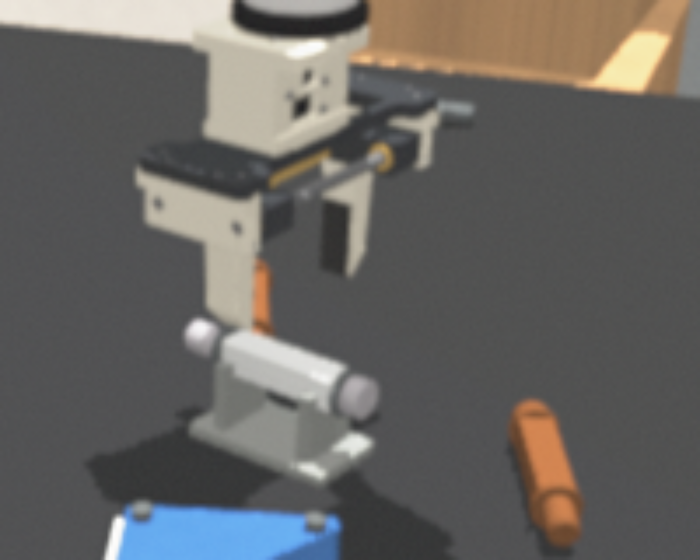

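View pics/top1.png

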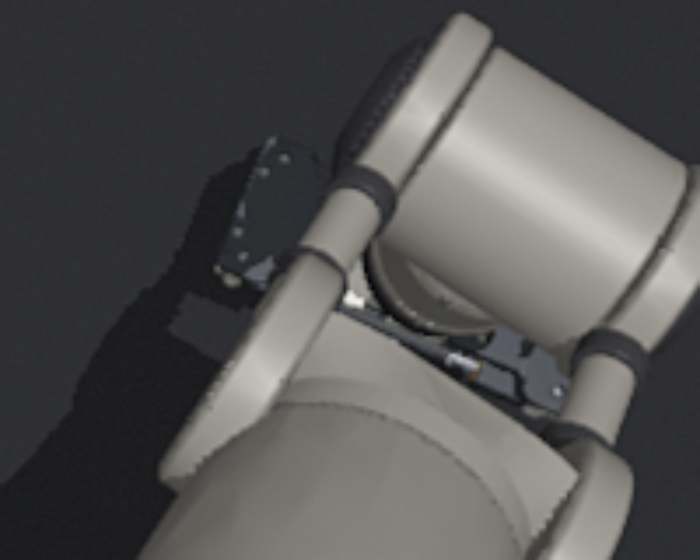

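Could be taken for the gauge: silver, top px (396,277), in the rest (chosen); brown (462,251); brown (389,354). The crop shows the silver one in the rest, thin go end toward +x. Descending.

```bash
python3 -m creep '[[[0.1,0,2,0,0.1,0,1],[0.1,0,4,0,0.1,0,1],[0.1,0,5.3,0,0.1,0,1],[0.1,0,5.8,0,0.1,0,1],[0.1,0,5.8,0,0.1,0,1]]]' 50;  python3 -c "
from h import *
to((.4825,-.191,.056),-.342)"
```

```text
time: 2.7
tool_pos: [0.4836, -0.1928, 0.0585]
tool_rot: [3.141, -0.004, -0.344]
contact_force: [0.0, 0.0, 0.1]
opening: 0.0918
t 2.7 pos [ 0.4836 -0.1928  0.0585] rpy [ 3.1409 -0.0036 -0.3435] q6 1.39 open 0.0918
F [0.01 0.   0.07] T [0.01 0.01 0.02]
shift cm [-0.167 -0.137  0.245] rot deg [ 0.04 -0.21 -0.09]
```

```bash
python3 -m creep '[[[-0.1,0,0.2,0,0,0,1]]]' 50;python3 -m creep '[[[0,0,0,0,0,0,1]]]' 50;python3 -m creep '[[[0,0,0,0,0,0,1]]]' 50;  python3 -c "
from h import *
to((.4825,-.191,.056),-.342)
print(robot.observe()['tool_pos']);robot.read_camera('top');print(robot.observe()['tool_pos']);robot.read_camera('side');print(robot.observe()['tool_pos'])"
```

```text
time: 2.8
tool_pos: [0.4833, -0.1933, 0.0576]
tool_rot: [3.14, -0.006, -0.344]
contact_force: [0.4, -0.2, -0.3]
opening: 0.0916
time: 2.9
tool_pos: [0.4834, -0.1936, 0.0583]
tool_rot: [3.14, -0.007, -0.344]
contact_force: [0.3, 0.8, -0.1]
opening: 0.0916
time: 3.0
tool_pos: [0.4839, -0.1939, 0.0591]
tool_rot: [3.14, -0.009, -0.344]
contact_force: [-0.2, 0.7, -1.3]
opening: 0.0915
t 3.0 pos [ 0.4839 -0.1939  0.0591] rpy [ 3.14   -0.0085 -0.3445] q6 1.39 open 0.0915
F [-0.19  0.74 -1.31] T [ 0.06 -0.01  0.04]
shift cm [-0.229 -0.23   0.303] rot deg [ 0.09 -0.49 -0.14]
[ 0.48385207 -0.19392127  0.05905203]
[ 0.48387435 -0.19388125  0.05903522]
[ 0.483759   -0.19380613  0.05885933]
```

```bash
python3 -m creep '[[[-0.28,-0.25,0.38,0.1,-0.6,-0.14,1],[-0.28,-0.25,0.38,0.1,-0.6,-0.14,1],[-0.28,-0.25,0.38,0.1,-0.6,-0.14,1]]]' 50;  python3 -c "
from h import *
to((.4825,-.191,.056),-.342)"
```

```text
time: 3.4
tool_pos: [0.4819, -0.1903, 0.0548]
tool_rot: [-3.141, 0.003, -0.342]
contact_force: [-0.9, 0.5, 0.4]
opening: 0.0917
t 3.4 pos [ 0.4819 -0.1903  0.0548] rpy [-3.1413e+00  2.8000e-03 -3.4170e-01] q6 1.39 open 0.0917
F [-0.86  0.53  0.38] T [0.04 0.03 0.01]
shift cm [ 0.077  0.045 -0.116] rot deg [-0.01  0.16  0.02]
```

```bash
python3 -m creep '[[[0,0,0,0,0,0,1],[0,0,0,0,0,0,-1],[0,0,0,0,0,0,-1],[0,0,0,0,0,0,-1],[0,0,0,0,0,0,-1],[0,0,0,0,0,0,-1],[0,0,0,0,0,0,-1],[0,0,0,0,0,0,-1]]]' 50;  python3 -c "
from h import *
to((.4825,-.191,.056),-.342)"
```

```text
time: 4.2
tool_pos: [0.4819, -0.1903, 0.0549]
tool_rot: [-3.141, 0.003, -0.342]
contact_force: [-0.4, 0.6, -0.1]
opening: 0.0405
t 4.2 pos [ 0.4819 -0.1903  0.0549] rpy [-3.1414e+00  2.7000e-03 -3.4170e-01] q6 1.39 open 0.0405
F [-0.36  0.6  -0.12] T [ 0.09  0.02 -0.01]
shift cm [ 0.075  0.042 -0.113] rot deg [-0.01  0.16  0.02]
```

```bash
python3 -m creep '[[[0,0,0,0,0,0,-1],[0,0,0,0,0,0,-1],[0,0,0,0,0,0,-1],[0,0,0,0,0,0,-1],[0,0,0,0,0,0,-1],[0,0,0,0,0,0,-1]]]' 55;  python3 -c "
from h import *
to((.4819,-.1903,.180),-.342)"
```

```text
time: 4.8
tool_pos: [0.4819, -0.1903, 0.0548]
tool_rot: [-3.141, 0.003, -0.342]
contact_force: [-0.1, 0.3, -0.0]
opening: 0.0215
t 4.8 pos [ 0.4819 -0.1903  0.0548] rpy [-3.1413e+00  2.8000e-03 -3.4160e-01] q6 1.39 open 0.0215
F [-0.1   0.29 -0.03] T [0.11 0.02 0.  ]
shift cm [-3.7000e-02 -3.0000e-03 -1.2515e+01] rot deg [-0.01  0.16  0.02]
```

```bash
python3 -m creep '[[[0,0,-0.5,0,0.2,0,-1],[0,0,-2,0,0.2,0,-1],[0,0,-4,0,0.2,0,-1],[0,0,-6.5,0,0.2,0,-1],[0,0,-9,0,0.2,0,-1],[0,0,-11.5,0,0.2,0,-1],[0,0,-12.5,0,0.2,0,-1],[0,0,-12.5,0,0.2,0,-1]]]' 55;  python3 - <<'E'
from h import *
to(outpt(.10,0,.2),BY+np.pi)
im=robot.read_camera("side"); cv2.imwrite("pics/side2.png",cv2.resize(im[60:260,280:480,::-1],None,fx=3,fy=3))
E
```

```text
time: 5.6
tool_pos: [0.4827, -0.1907, 0.181]
tool_rot: [3.141, -0.003, -0.342]
contact_force: [0.8, -0.2, -2.2]
opening: 0.0216
t 5.6 pos [ 0.4827 -0.1907  0.181 ] rpy [ 3.1413 -0.0034 -0.3416] q6 1.39 open 0.0216
F [ 0.78 -0.2  -2.2 ] T [0.04 0.04 0.02]
shift cm [ -3.36  -35.382  -1.924] rot deg [-2.4000e-01 -9.0000e-02  1.4599e+02]
```

View pics/side2.png

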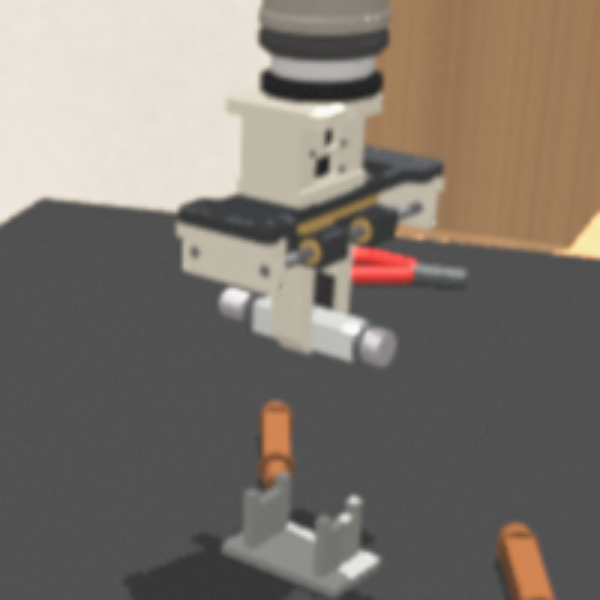

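```bash
python3 -m creep '[[[-0.4,-2,-0.2,0,0,-8,-1],[-0.8,-4,-0.5,0,0,-16,-1],[-1.2,-6,-0.8,0,0,-24,-1],[-1.6,-8,-1.1,0,0,-32,-1],[-2,-11,-1.3,0,0,-40,-1],[-2.4,-14,-1.6,0,0,-48,-1],[-2.8,-17,-1.9,0,0,-56,-1],[-3,-20,-1.9,0,0,-64,-1]]]' 55;  python3 -c "
from h import *
to(outpt(.13,0,.2),BY+np.pi)"
```

```text
time: 6.45
tool_pos: [0.5201, 0.0094, 0.1971]
tool_rot: [-3.14, 0.001, 0.781]
contact_force: [0.4, -0.5, -0.9]
opening: 0.0217
t 6.45 pos [0.5201 0.0094 0.1971] rpy [-3.140e+00  1.200e-03  7.811e-01] q6 0.66 open 0.0217
F [ 0.36 -0.5  -0.87] T [-0.03 -0.01 -0.01]
shift cm [16.272 -5.269 -0.297] rot deg [-1.2000e-01 -9.0000e-02 -1.4969e+02]
```

Remaining: −150°, shift (16.3, −5.3, −0.3).

```bash
python3 -m creep '[[[2,-0.6,0,0,0,-8,-1],[4,-1.2,0,0,0,-16,-1],[6,-2,-0.1,0,0,-24,-1],[8,-2.6,-0.2,0,0,-32,-1],[10,-3.3,-0.2,0,0,-40,-1],[12,-4,-0.3,0,0,-48,-1],[14,-4.6,-0.3,0,0,-56,-1],[16.3,-5.3,-0.3,0,0,-64,-1]]]' 55;  python3 -c "
from h import *
to(outpt(.13,0,.2),BY+np.pi)"
```

```text
time: 7.25
tool_pos: [0.598, 0.1623, 0.1976]
tool_rot: [-3.136, -0.001, 1.904]
contact_force: [0.3, 0.3, -1.7]
opening: 0.0215
t 7.25 pos [0.598  0.1623 0.1976] rpy [-3.1360e+00 -1.5000e-03  1.9035e+00] q6 -0.19 open 0.0215
F [ 0.27  0.29 -1.66] T [ 0.01 -0.14  0.01]
shift cm [-0.097  0.024 -0.236] rot deg [ -0.2   -0.31 -85.38]
```

```bash
python3 -m creep '[[[0,0,0,0,0,-8,-1],[0,0,0,0,0,-16,-1],[0,0,0,0,0,-24,-1],[0,0,0,0,0,-32,-1],[0,0,0,0,0,-40,-1],[0,0,0,0,0,-48,-1],[0,0,0,0,0,-56,-1],[0,0,0,0,0,-64,-1]]]' 55;  python3 -c "
from h import *
to(outpt(.13,0,.2),BY+np.pi)"
```

```text
time: 8.05
tool_pos: [0.5972, 0.1621, 0.1951]
tool_rot: [-3.139, -0.01, 3.026]
contact_force: [-0.2, 0.4, -2.6]
opening: 0.0213
t 8.05 pos [0.5972 0.1621 0.1951] rpy [-3.1395 -0.0095  3.0262] q6 -1.31 open 0.0213
F [-0.18  0.39 -2.55] T [ 0.09 -0.11 -0.02]
shift cm [-0.143 -0.053 -0.486] rot deg [-2.000e-02 -5.600e-01 -2.105e+01]
```

```bash
python3 -m creep '[[[0,0,0,0,-0.3,-8,-1],[0,0,2,0,-0.6,-16,-1],[0,0,4,0,-0.6,-21,-1],[0,0,6,0,-0.6,-21,-1],[0,0,8,0,-0.6,-21,-1],[0,0,8,0,-0.6,-21,-1],[0,0,8,0,-0.6,-21,-1]]]' 55;  python3 - <<'E'
from h import *
to(outpt(.11,0,.062),BY+np.pi)
for n in("side","top"):
    im=robot.read_camera(n); cv2.imwrite(f"pics/{n}3.png",im[:,:,::-1])
E
```

```text
time: 8.75
tool_pos: [0.5958, 0.1619, 0.1139]
tool_rot: [-3.141, -0.002, -2.89]
contact_force: [-0.2, -0.4, -2.2]
opening: 0.0216
t 8.75 pos [0.5958 0.1619 0.1139] rpy [-3.1414e+00 -2.2000e-03 -2.8905e+00] q6 -1.68 open 0.0216
F [-0.17 -0.44 -2.24] T [ 0.13 -0.17  0.03]
shift cm [ 1.728 -0.116  5.196] rot deg [-0.01 -0.13 -0.05]
```

View pics/side3.png

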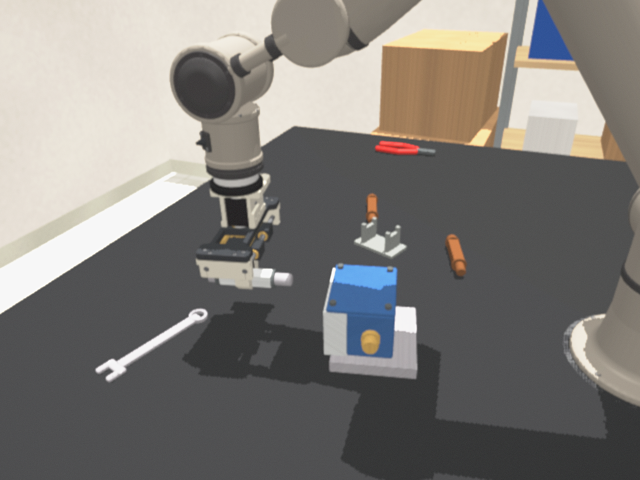

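View pics/top3.png

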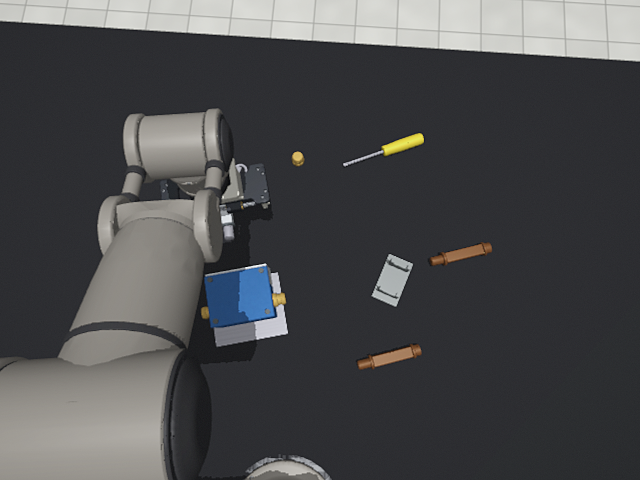

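```bash
python3 -m creep '[[[0.8,-0.1,2,0,-0.1,0,-1],[1.7,-0.1,4,0,-0.1,0,-1],[1.7,-0.1,5.2,0,-0.1,0,-1],[1.7,-0.1,5.2,0,-0.1,0,-1],[1.7,-0.1,5.2,0,-0.1,0,-1]]]' 55;  python3 - <<'E'
from h import *
to(outpt(.11,0,.062),BY+np.pi)
o=robot.observe()
R=Rn.from_euler("xyz",o["tool_rot"]); 
for n,(r,c,k) in {"side":((240,360),(240,400),5),"top":((200,300),(180,300),6)}.items():
    im=robot.read_camera(n)[:,:,::-1].copy(); cv2.imwrite(f"pics/{n}4.png",im)
    cv2.imwrite(f"pics/{n}4c.png",cv2.resize(im[r[0]:r[1],c[0]:c[1]],None,fx=k,fy=k,interpolation=cv2.INTER_CUBIC))
    ctr=o["tool_pos"]+R.apply([0,0,.0018]); 
    for x in (.047,.073): print(n,x,proj(n,ctr+R.apply([x,.0,0])).round(1),proj(n,ctr+R.apply([x,.0095,0])).round(1),proj(n,ctr+R.apply([x,-.0095,0])).round(1),"top/bot",proj(n,ctr+R.apply([x,0,-.0095])).round(1),proj(n,ctr+R.apply([x,0,.0095])).round(1))
E
```

```text
time: 9.35
tool_pos: [0.5818, 0.1571, 0.0646]
tool_rot: [-3.141, 0.005, -2.89]
contact_force: [0.4, 0.6, -1.8]
opening: 0.0217
t 9.35 pos [0.5818 0.1571 0.0646] rpy [-3.1408  0.0051 -2.8904] q6 -1.69 open 0.0217
F [ 0.41  0.59 -1.78] T [ 0.17 -0.18  0.04]
shift cm [0.267 0.003 0.257] rot deg [-0.04  0.29 -0.05]
side 0.047 [288.3 304.6] [287.1 308.1] [289.4 301.1] top/bot [288.  299.7] [288.5 309.3]
side 0.073 [304.2 305.8] [303.2 309.4] [305.3 302.3] top/bot [304.  300.9] [304.4 310.6]
top 0.047 [233.6 240. ] [229.  240.8] [238.1 239.2] top/bot [232.7 239.1] [234.4 240.8]
top 0.073 [235.4 252.2] [230.8 253. ] [239.9 251.4] top/bot [234.5 251.5] [236.2 252.9]
```

View pics/side4c.png

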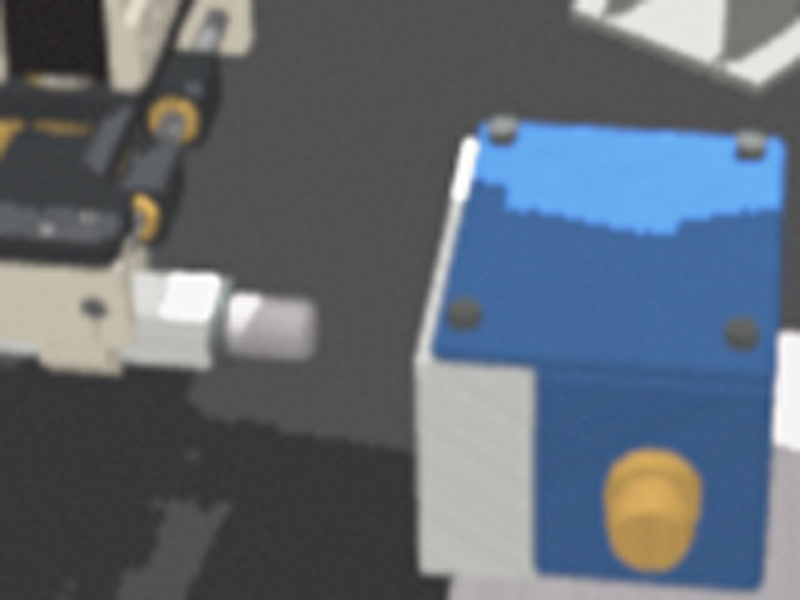

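View pics/top4c.png

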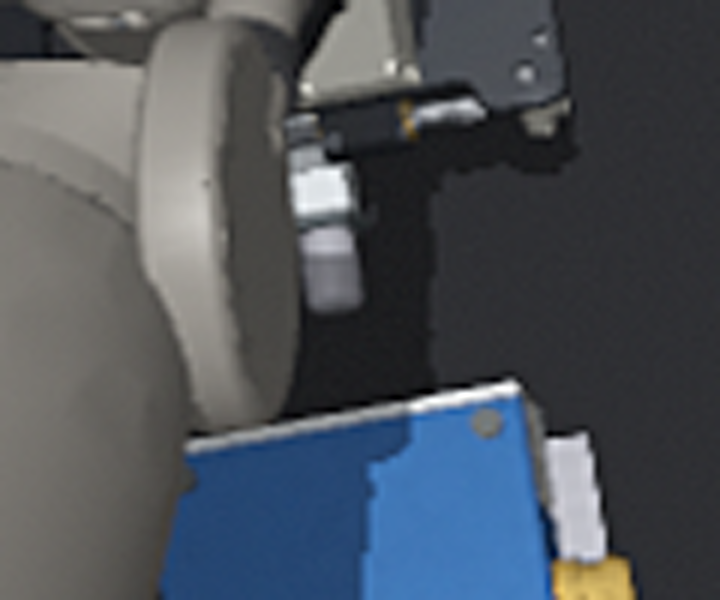

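```bash
python3 -m creep '[[[0.3,0,0.28,0,0.3,0,-1],[0.3,0,0.28,0,0.3,0,-1],[0.3,0,0.28,0,0.3,0,-1],[0.3,0,0.28,0,0.3,0,-1],[0.3,0,0.28,0,0.3,0,-1],[0.3,0,0.28,0,0.3,0,-1]]]' 60;  python3 - <<'E'
from h import *
to(outpt(.08,0.0003,.0618),BY+np.pi)
E
```

```text
time: 10.05
tool_pos: [0.5791, 0.1564, 0.0621]
tool_rot: [-3.141, 0.001, -2.89]
contact_force: [0.6, -0.5, -2.2]
opening: 0.0217
t 10.05 pos [0.5791 0.1564 0.0621] rpy [-3.1407e+00  7.0000e-04 -2.8904e+00] q6 -1.69 open 0.0217
F [ 0.58 -0.48 -2.25] T [ 0.12 -0.11 -0.02]
shift cm [2.985 0.031 0.032] rot deg [-0.05  0.04 -0.05]
```

```bash
python3 -m creep '[[[1,0.03,0.03,0,0,0,-1],[2,0.03,0.03,0,0,0,-1],[3,0.03,0.03,0,0,0,-1],[3,0.03,0.03,0,0,0,-1],[3,0.03,0.03,0,0,0,-1],[3,0.03,0.03,0,0,0,-1]]]' 60;  python3 - <<'E'
from h import *
to(outpt(.067,0.0003,.0618),BY+np.pi)
o=robot.observe()
R=Rn.from_euler("xyz",o["tool_rot"]); 
for n,(r,c,k) in {"side":((240,360),(240,400),5),"top":((200,300),(180,300),6)}.items():
    im=robot.read_camera(n)[:,:,::-1].copy(); cv2.imwrite(f"pics/{n}5.png",im)
    cv2.imwrite(f"pics/{n}5c.png",cv2.resize(im[r[0]:r[1],c[0]:c[1]],None,fx=k,fy=k,interpolation=cv2.INTER_CUBIC))
    ctr=o["tool_pos"]+R.apply([0,0,.0018]); 
    for x in (.047,.073): print(n,x,proj(n,ctr+R.apply([x,.0,0])).round(1),proj(n,ctr+R.apply([x,.0095,0])).round(1),proj(n,ctr+R.apply([x,-.0095,0])).round(1),"top/bot",proj(n,ctr+R.apply([x,0,-.0095])).round(1),proj(n,ctr+R.apply([x,0,.0095])).round(1))
E
```

```text
time: 10.65
tool_pos: [0.5507, 0.1493, 0.062]
tool_rot: [-3.141, 0.002, -2.89]
contact_force: [0.2, -0.4, -2.4]
opening: 0.0215
t 10.65 pos [0.5507 0.1493 0.062 ] rpy [-3.1406e+00  1.7000e-03 -2.8904e+00] q6 -1.69 open 0.0215
F [ 0.17 -0.41 -2.39] T [ 0.13 -0.19 -0.01]
shift cm [1.356 0.008 0.015] rot deg [-0.05  0.1  -0.05]
side 0.047 [308.  307.3] [307.  310.9] [309.  303.8] top/bot [307.8 302.5] [308.2 312.1]
side 0.073 [324.1 308.5] [323.3 312.1] [325.  304.9] top/bot [324.  303.7] [324.2 313.3]
top 0.047 [235.9 255.3] [231.3 256.1] [240.4 254.4] top/bot [235.1 254.6] [236.7 256. ]
top 0.073 [237.7 267.6] [233.1 268.4] [242.3 266.8] top/bot [236.9 267. ] [238.5 268.2]
```

View pics/side5c.png

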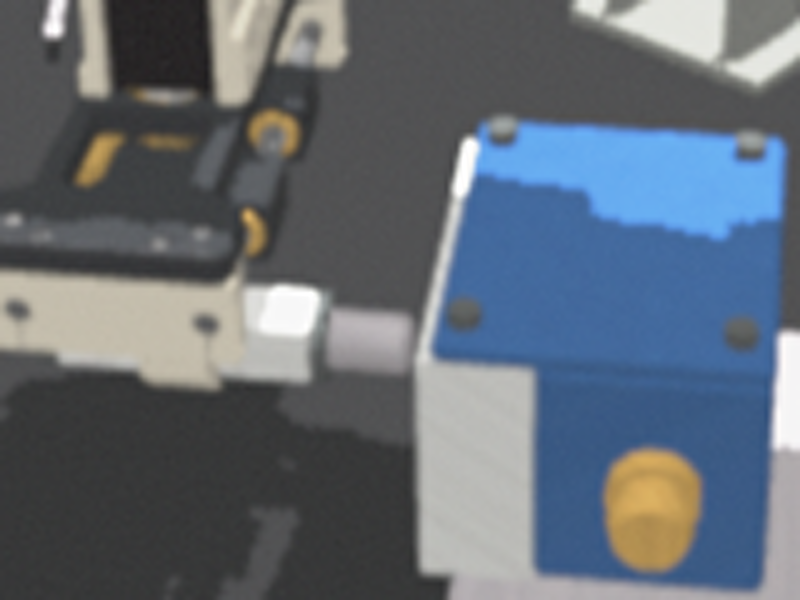

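View pics/top5c.png

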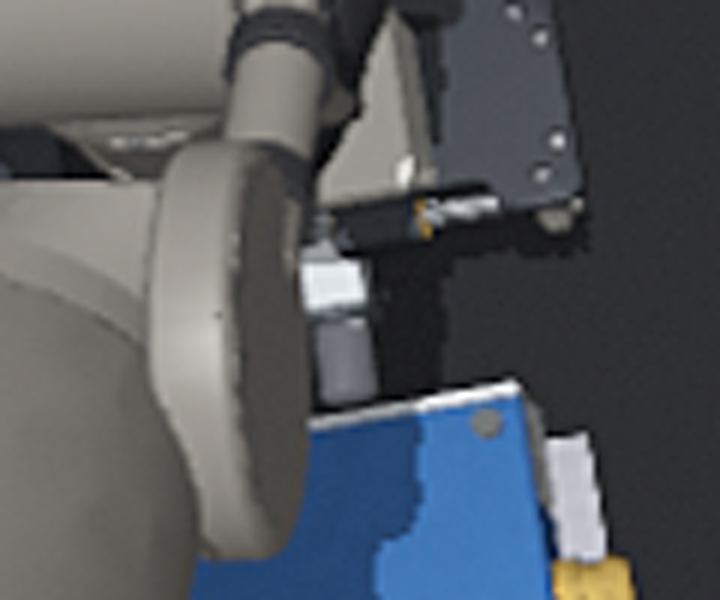

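```bash
python3 -m creep '[[[0.2,0,0.01,0,0,0,-1],[0.4,0,0.01,0,0,0,-1],[0.6,0,0.01,0,0,0,-1],[0.7,0,0.01,0,0,0,-1],[0.8,0,0.01,0,0,0,-1],[0.9,0,0.01,0,0,0,-1],[0.9,0,0.01,0,0,0,-1]]]' 60;  python3 - <<'E'
from h import *
to(outpt(.067,0.0003,.0618),BY+np.pi)
E
```

```text
time: 11.45
tool_pos: [0.5416, 0.147, 0.0617]
tool_rot: [-3.141, 0.001, -2.89]
contact_force: [0.0, 0.2, -1.6]
opening: 0.0218
t 11.45 pos [0.5416 0.147  0.0617] rpy [-3.1407e+00  1.2000e-03 -2.8904e+00] q6 -1.69 open 0.0218
F [ 0.    0.22 -1.58] T [ 0.15 -0.12 -0.  ]
shift cm [ 0.424  0.003 -0.006] rot deg [-0.05  0.07 -0.05]
```

```bash
python3 -m creep '[[[0.1,0,0,0,0,0,-1],[0.2,0,0,0,0,0,-1],[0.3,0,0,0,0,0,-1],[0.4,0,0,0,0,0,-1],[0.4,0,0,0,0,0,-1]]]' 60;  python3 - <<'E'
from h import *
to(outpt(.06,0.0003,.0618),BY+np.pi)
E
```

```text
time: 11.95
tool_pos: [0.5376, 0.146, 0.0617]
tool_rot: [-3.141, 0.001, -2.89]
contact_force: [0.2, 0.1, -2.4]
opening: 0.0212
t 11.95 pos [0.5376 0.146  0.0617] rpy [-3.1407e+00  1.0000e-03 -2.8904e+00] q6 -1.69 open 0.0212
F [ 0.18  0.07 -2.4 ] T [ 0.12 -0.13 -0.02]
shift cm [ 0.708  0.002 -0.006] rot deg [-0.05  0.06 -0.05]
```

It has entered with no force. Continuing, more to go about 20 mm.

```bash
python3 -m creep '[[[0.15,0,0,0,0,0,-1],[0.3,0,0,0,0,0,-1],[0.45,0,0,0,0,0,-1],[0.6,0,0,0,0,0,-1],[0.75,0,0,0,0,0,-1],[0.9,0,0,0,0,0,-1],[1,0,0,0,0,0,-1],[1,0,0,0,0,0,-1]]]' 60;  python3 - <<'E'
from h import *
to(outpt(.05,0.0003,.0618),BY+np.pi)
E
```

```text
time: 12.75
tool_pos: [0.5278, 0.1435, 0.0617]
tool_rot: [-3.141, 0.001, -2.89]
contact_force: [0.3, 0.2, -2.1]
opening: 0.0217
t 12.75 pos [0.5278 0.1435 0.0617] rpy [-3.1407e+00  9.0000e-04 -2.8904e+00] q6 -1.7 open 0.0217
F [ 0.25  0.19 -2.1 ] T [ 0.14 -0.12  0.04]
shift cm [ 0.693  0.001 -0.008] rot deg [-0.05  0.05 -0.05]
```

```bash
python3 -m creep '[[[0.15,0,0,0,0,0,-1],[0.3,0,0,0,0,0,-1],[0.45,0,0,0,0,0,-1],[0.6,0,0,0,0,0,-1],[0.65,0,0,0,0,0,-1],[0.7,0,0,0,0,0,-1],[0.7,0,0,0,0,0,-1]]]' 60;python3 -m creep '[[[0.05,0,0,0,0,0,-1],[0.1,0,0,0,0,0,-1],[0.1,0,0,0,0,0,-1]]]' ;  python3 - <<'E'
from h import *
to(outpt(.047,0.0003,.0618),BY+np.pi)
E
```

```text
time: 13.45
tool_pos: [0.521, 0.1417, 0.0618]
tool_rot: [-3.141, 0.001, -2.89]
contact_force: [0.0, -0.3, -3.1]
opening: 0.0217
time: 13.75
tool_pos: [0.5199, 0.1415, 0.0617]
tool_rot: [-3.141, 0.001, -2.89]
contact_force: [-0.8, 0.6, -2.4]
opening: 0.0221
t 13.75 pos [0.5199 0.1415 0.0617] rpy [-3.1408e+00  8.0000e-04 -2.8905e+00] q6 -1.7 open 0.0221
F [-0.83  0.57 -2.45] T [ 0.17 -0.2  -0.03]
shift cm [ 0.18  -0.001 -0.008] rot deg [-0.05  0.04 -0.05]
```

```bash
for i in 1; do python3 -m creep '[[[0.05,0,0,0,0,0,-1],[0.1,0,0,0,0,0,-1],[0.1,0,0,0,0,0,-1]]]'; done;  python3 -m creep '[[[0.05,0,0,0,0,0,-1],[0.05,0,0,0,0,0,-1]]]'
```

```text
time: 14.05
tool_pos: [0.5189, 0.1412, 0.0617]
tool_rot: [-3.141, 0.001, -2.89]
contact_force: [-0.5, 0.6, -2.2]
opening: 0.0216
time: 14.25
tool_pos: [0.5183, 0.141, 0.0617]
tool_rot: [-3.141, 0.001, -2.89]
contact_force: [-0.3, -0.2, -2.8]
opening: 0.0216
```

```bash
python3 -m creep '[[[0.05,0,0,0,0,0,-1],[0.05,0,0,0,0,0,-1]]]';python3 -m creep '[[[0.03,0,0,0,0,0,-1],[0.03,0,0,0,0,0,-1]]]'
```

```text
time: 14.45
tool_pos: [0.5177, 0.1409, 0.0617]
tool_rot: [-3.141, 0.0, -2.89]
contact_force: [-1.1, -0.3, -1.8]
opening: 0.0215
time: 14.65
tool_pos: [0.5174, 0.1409, 0.0617]
tool_rot: [-3.141, 0.0, -2.89]
contact_force: [-0.5, 0.3, -1.7]
opening: 0.0215
```

```bash
python3 -m creep '[[[0.05,0,0,0,0,0,-1],[0.05,0,0,0,0,0,-1]]]'
```

```text
time: 14.85
tool_pos: [0.5168, 0.1407, 0.0617]
tool_rot: [-3.141, 0.0, -2.89]
contact_force: [-0.4, -0.7, -2.0]
opening: 0.0216
```

```bash
python3 -m creep '[[[0.04,0,0,0,0,0,-1],[0.04,0,0,0,0,0,-1]]]'; python3 -m creep '[[[0.04,0,0,0,0,0,-1],[0.04,0,0,0,0,0,-1]]]'
```

```text
time: 15.05
tool_pos: [0.5164, 0.1406, 0.0617]
tool_rot: [-3.141, 0.0, -2.89]
contact_force: [-0.4, 0.1, -2.2]
opening: 0.0221
time: 15.25
tool_pos: [0.5159, 0.1405, 0.0617]
tool_rot: [-3.141, 0.0, -2.89]
contact_force: [-0.6, -0.3, -2.7]
opening: 0.0219
```

```bash
python3 -m creep '[[[0.04,0,0,0,0,0,-1],[0.04,0,0,0,0,0,-1]]]'
python3 - <<'E'
from h import *
for n,(r,c,k) in {"side":((240,360),(240,400),5)}.items():
    im=robot.read_camera(n)[:,:,::-1].copy(); cv2.imwrite(f"pics/{n}6.png",cv2.resize(im[r[0]:r[1],c[0]:c[1]],None,fx=k,fy=k,interpolation=cv2.INTER_CUBIC))
E
```

```text
time: 15.45
tool_pos: [0.5155, 0.1404, 0.0617]
tool_rot: [-3.141, 0.0, -2.89]
contact_force: [0.1, 0.3, -2.6]
opening: 0.0215
```

View pics/side6.png

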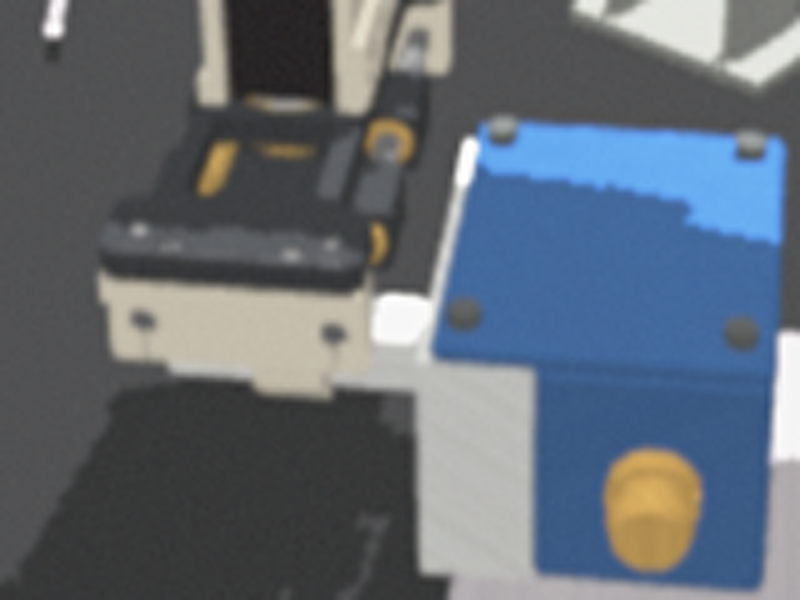

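```bash
python3 -m creep '[[[0.04,0,0,0,0,0,-1],[0.04,0,0,0,0,0,-1]]]'; python3 -m creep '[[[0.04,0,0,0,0,0,-1],[0.04,0,0,0,0,0,-1]]]'
```

```text
time: 15.7
tool_pos: [0.5155, 0.1404, 0.0618]
tool_rot: [-3.141, 0.001, -2.89]
contact_force: [1.0, 0.4, -2.0]
opening: 0.0214
time: 15.9
tool_pos: [0.5154, 0.1404, 0.0618]
tool_rot: [-3.141, 0.002, -2.89]
contact_force: [1.7, 1.1, -3.8]
opening: 0.0214
```

```bash
python3 -m creep '[[[0.04,0,0,0,0,0,-1],[0.04,0,0,0,0,0,-1]]]'
```

```text
time: 16.1
tool_pos: [0.5154, 0.1404, 0.0619]
tool_rot: [-3.141, 0.003, -2.89]
contact_force: [2.5, 1.9, -4.1]
opening: 0.0217
```

```bash
python3 -m creep '[[[0.1,0,0.02,0,0.15,0,-1],[0.1,0,0.02,0,0.15,0,-1],[0.1,0,0.02,0,0.15,0,-1]]]'
python3 - <<'E'
from h import *
to(outpt(.044,0.0003,.0618),BY+np.pi)
E
```

```text
time: 16.4
tool_pos: [0.5154, 0.1403, 0.0619]
tool_rot: [-3.141, 0.003, -2.891]
contact_force: [5.3, 2.6, -5.4]
opening: 0.0215
t 16.4 pos [0.5154 0.1403 0.0619] rpy [-3.1407e+00  2.6000e-03 -2.8906e+00] q6 -1.7 open 0.0215
F [ 5.25  2.58 -5.4 ] T [ 0.56 -0.99  0.02]
shift cm [ 0.022 -0.003  0.013] rot deg [-0.05  0.15 -0.06]
```

```bash
python3 -m creep '[[[0.16,0,0.05,0,0.15,0,-1],[0.2,0,0.05,0,0.15,0,-1],[0.2,0,0.05,0,0.15,0,-1]]]'
python3 - <<'E'
from h import *
to(outpt(.044,0.0003,.0618),BY+np.pi)
E
```

```text
time: 16.7
tool_pos: [0.5154, 0.1403, 0.062]
tool_rot: [-3.141, 0.005, -2.891]
contact_force: [7.2, 3.3, -5.3]
opening: 0.0214
t 16.7 pos [0.5154 0.1403 0.062 ] rpy [-3.1405  0.0046 -2.8909] q6 -1.7 open 0.0214
F [ 7.22  3.34 -5.27] T [ 0.68 -1.4   0.01]
shift cm [ 0.019 -0.002  0.02 ] rot deg [-0.06  0.27 -0.08]
```

```bash
python3 -m creep '[[[0.25,0,0.07,0,0.4,0.05,-1],[0.3,0,0.07,0,0.4,0.05,-1],[0.3,0,0.07,0,0.4,0.05,-1]]]'
python3 - <<'E'
from h import *
to(outpt(.044,0.0003,.0618),BY+np.pi)
E
```

```text
time: 17.0
tool_pos: [0.5154, 0.1403, 0.062]
tool_rot: [-3.14, 0.005, -2.892]
contact_force: [9.3, 4.2, -7.0]
opening: 0.0218
t 17.0 pos [0.5154 0.1403 0.062 ] rpy [-3.1403  0.0046 -2.892 ] q6 -1.7 open 0.0218
F [ 9.32  4.2  -7.  ] T [ 0.94 -1.86  0.03]
shift cm [0.016 0.003 0.025] rot deg [-0.07  0.26 -0.14]
```

```bash
python3 -m creep '[[[0.36,0,0.08,0,0.4,-0.1,-1],[0.38,0,0.08,0,0.4,-0.1,-1],[0.38,0,0.08,0,0.4,-0.1,-1]]]'
python3 - <<'E'
from h import *
to(outpt(.044,0.0003,.0618),BY+np.pi)
E
```

```text
time: 17.3
tool_pos: [0.5154, 0.1403, 0.0622]
tool_rot: [-3.14, 0.006, -2.891]
contact_force: [11.4, 6.2, -7.7]
opening: 0.0215
t 17.3 pos [0.5154 0.1403 0.0622] rpy [-3.1401  0.0064 -2.8907] q6 -1.7 open 0.0215
F [11.37  6.16 -7.7 ] T [ 1.09 -2.16  0.04]
shift cm [0.012 0.    0.036] rot deg [-0.08  0.36 -0.07]
```

```bash
python3 -m creep '[[[0.38,0,0.08,0,0.4,-0.1,-1],[0.38,0,0.08,0,0.4,-0.1,-1],[0.38,0,0.08,0,0.4,-0.1,-1],[0.38,0,0.08,0,0.4,-0.1,-1]]]';python3 -m creep '[[[0.38,0,0.08,0,0.4,-0.1,-1],[0.38,0,0.08,0,0.4,-0.1,-1],[0.38,0,0.08,0,0.4,-0.1,-1],[0.38,0,0.08,0,0.4,-0.1,-1]]]'
python3 - <<'E'
from h import *
to(outpt(.044,0.0003,.0618),BY+np.pi)
E
```

```text
time: 17.7
tool_pos: [0.5154, 0.1403, 0.0622]
tool_rot: [-3.14, 0.008, -2.89]
contact_force: [11.5, 4.8, -7.8]
opening: 0.0216
time: 18.1
tool_pos: [0.5153, 0.1404, 0.0623]
tool_rot: [-3.14, 0.01, -2.888]
contact_force: [11.6, 4.9, -9.2]
opening: 0.0219
t 18.1 pos [0.5153 0.1404 0.0623] rpy [-3.1399  0.0099 -2.8883] q6 -1.7 open 0.0219
F [11.56  4.86 -9.2 ] T [ 1.08 -2.22 -0.03]
shift cm [ 0.014 -0.009  0.05 ] rot deg [-0.1   0.57  0.07]
```

```bash
python3 -m creep '[[[0.38,0,0.1,0,0.8,0,-1],[0.38,0,0.12,0,0.8,0,-1],[0.38,0,0.12,0,0.8,0,-1],[0.38,0,0.12,0,0.8,0,-1],[0.38,0,0.12,0,0.8,0,-1]]]'
python3 - <<'E'
from h import *
to(outpt(.044,0.0003,.0618),BY+np.pi)
E
```

```text
time: 18.6
tool_pos: [0.5153, 0.1404, 0.0621]
tool_rot: [-3.14, 0.005, -2.889]
contact_force: [11.2, 4.7, -7.6]
opening: 0.0217
t 18.6 pos [0.5153 0.1404 0.0621] rpy [-3.1397  0.0047 -2.8889] q6 -1.7 open 0.0217
F [11.19  4.7  -7.58] T [ 1.12 -2.06  0.02]
shift cm [ 0.012 -0.009  0.026] rot deg [-0.11  0.27  0.04]
```

```bash
python3 -m creep '[[[0.2,0,0.06,0,0.5,0,-1],[0.05,0,0.03,0,0.3,0,-1],[-0.1,0,0.03,0,0.25,0,-1],[-0.2,0,0.03,0,0.25,0,-1],[-0.2,0,0.03,0,0.25,0,-1],[-0.2,0,0.03,0,0.25,0,-1]]]'
python3 - <<'E'
from h import *
to(outpt(.06,0.0003,.0618),BY+np.pi)
E
```

```text
time: 19.2
tool_pos: [0.5168, 0.1407, 0.0616]
tool_rot: [-3.14, -0.001, -2.889]
contact_force: [0.0, 0.3, -2.9]
opening: 0.0215
t 19.2 pos [0.5168 0.1407 0.0616] rpy [-3.1397e+00 -6.0000e-04 -2.8889e+00] q6 -1.7 open 0.0215
F [ 0.01  0.26 -2.88] T [ 0.09 -0.12  0.02]
shift cm [-1.432 -0.007 -0.018] rot deg [-0.11 -0.04  0.04]
```

```bash
python3 -m creep '[[[-0.5,0,0,0,0,0,-1],[-1,0,0,0,0,0,-1],[-1.5,0,-0.01,0,0,0,-1],[-2.2,0,-0.01,0,0,0,-1],[-3,0,-0.01,0,0,0,-1],[-4,0,-0.01,0,0,0,-1],[-5,0,-0.01,0,0,0,-1],[-5.5,0,-0.01,0,0,0,-1]]]'
python3 - <<'E'
from h import *
to(outpt(.14,0.000,.19),BY+np.pi)
im=robot.read_camera("side"); cv2.imwrite("pics/side7.png",cv2.resize(im[220:360,200:400,::-1],None,fx=4,fy=4))
E
```

```text
time: 20.0
tool_pos: [0.5714, 0.1548, 0.0617]
tool_rot: [-3.14, 0.0, -2.889]
contact_force: [-0.8, -0.6, -1.6]
opening: 0.0218
t 20.0 pos [0.5714 0.1548 0.0617] rpy [-3.1396e+00  3.0000e-04 -2.8889e+00] q6 -1.69 open 0.0218
F [-0.81 -0.55 -1.58] T [ 0.13 -0.19 -0.02]
shift cm [ -3.799  -0.062 -12.831] rot deg [-0.11  0.02  0.04]
```

View pics/side7.png

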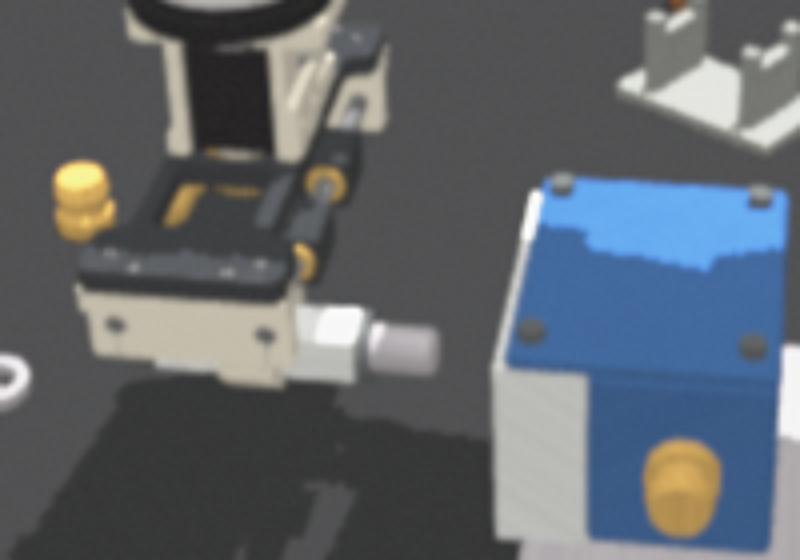

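Run:
```python
from h import *
im=robot.read_camera("side")[:,:,::-1].copy(); cv2.imwrite("pics/side7r.png",im)
o=robot.observe();R=Rn.from_euler("xyz",o["tool_rot"])
ctr=o["tool_pos"]+R.apply([0,0,.0018])
for x in(.0,.036,.047,.073):print(x,proj("side",ctr+R.apply([x,0,0])).round(1),"topedge",proj("side",ctr+R.apply([x,.011,-.011])).round(1))
old=cv2.imread("pics/side4.png")
a=cv2.resize(old[285:325,265:315],None,fx=8,fy=8,interpolation=2); b=cv2.resize(im[285:325,272:322],None,fx=8,fy=8,interpolation=2)
cv2.imwrite("pics/cmp.png",np.hstack([a,b]))
```

```text
0.0 [266.6 304.5] topedge [264.4 303. ]
0.036 [288.4 306.1] topedge [286.7 304.6]
0.047 [295.2 306.6] topedge [293.5 305.1]
0.073 [311.2 307.7] topedge [309.8 306.3]
```

View pics/cmp.png

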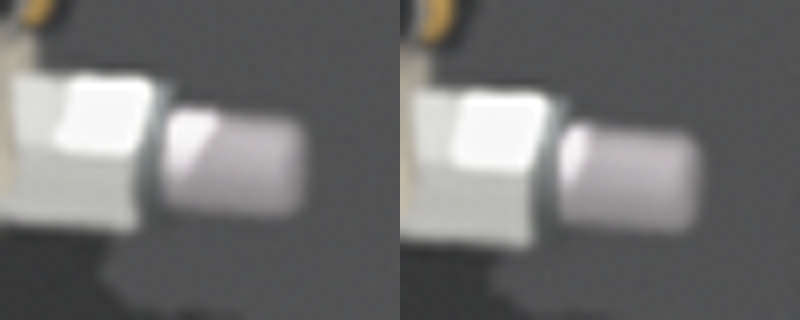

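```bash
python3 -m creep '[[[-1,0,-1,0,0,0,-1],[-2,0,-3,0,0,0,-1],[-3,0,-6,0,0,0,-1],[-3.8,0,-9,0,0,0,-1],[-3.8,0,-11,0,0,8,-1],[-3.8,0,-12.8,0,0,16,-1],[-3.8,0,-12.8,0,0,24,-1],[-3.8,0,-12.8,0,0,32,-1]]]' 60; python3 -m creep '[[[0,0,0,0,0,8,-1],[0,0,0,0,0,16,-1],[0,0,0,0,0,24,-1],[0,0,0,0,0,32,-1],[0,0,0,0,0,40,-1],[0,0,0,0,0,48,-1],[0,0,0,0,0,56,-1],[0,0,0,0,0,64,-1]]]'; python3 -m creep '[[[0,0,0,0,0,8,-1],[0,0,0,0,0,16,-1],[0,0,0,0,0,24,-1],[0,0,0,0,0,32,-1],[0,0,0,0,0,40,-1],[0,0,0,0,0,48,-1],[0,0,0,0,0,56,-1],[0,0,0,0,0,64,-1]]]'
python3 - <<'E'
from h import *
to(outpt(.12,0.000,.10),BY)
E
```

```text
time: 20.9
tool_pos: [0.6074, 0.1644, 0.1902]
tool_rot: [-3.14, 0.001, 2.83]
contact_force: [-1.1, 0.3, -2.1]
opening: 0.0217
time: 21.7
tool_pos: [0.6069, 0.1643, 0.1899]
tool_rot: [-3.141, 0.002, 1.707]
contact_force: [0.3, 0.2, -2.4]
opening: 0.0215
time: 22.5
tool_pos: [0.6063, 0.1642, 0.1897]
tool_rot: [3.14, 0.002, 0.585]
contact_force: [-0.5, -0.1, -2.0]
opening: 0.0215
t 22.5 pos [0.6063 0.1642 0.1897] rpy [3.1404e+00 2.3000e-03 5.8470e-01] q6 1.13 open 0.0215
F [-0.52 -0.13 -2.02] T [ 0.02  0.   -0.01]
shift cm [-1.724 -0.531  8.97 ] rot deg [ 0.09  0.12 19.06]
```

```bash
python3 -m creep '[[[-0.5,-0.2,0,0,0,8,-1],[-1,-0.4,2,0,0,16,-1],[-1.7,-0.5,4,0.1,0.1,19,-1],[-1.7,-0.5,6,0.1,0.1,19,-1],[-1.7,-0.5,8,0.1,0.1,19,-1],[-1.7,-0.5,9,0.1,0.1,19,-1],[-1.7,-0.5,9,0.1,0.1,19,-1],[-1.7,-0.5,9,0.1,0.1,19,-1]]]' 60;  python3 - <<'E'
from h import *
to(outpt(.10,0.0003,.0618),BY)
E
```

```text
time: 23.3
tool_pos: [0.5896, 0.1589, 0.1003]
tool_rot: [-3.142, -0.0, 0.253]
contact_force: [-0.2, 0.8, -1.9]
opening: 0.0218
t 23.3 pos [0.5896 0.1589 0.1003] rpy [-3.1415e+00 -4.0000e-04  2.5310e-01] q6 1.46 open 0.0218
F [-0.19  0.79 -1.91] T [0.05 0.01 0.  ]
shift cm [-2.071 -0.053  3.852] rot deg [-0.01 -0.02  0.06]
```

```bash
python3 -m creep '[[[-0.7,-0.05,1.5,0,0,0.06,-1],[-1.4,-0.05,3,0,0,0.06,-1],[-2.1,-0.05,3.85,0,0,0.06,-1],[-2.1,-0.05,3.85,0,0,0.06,-1],[-2.1,-0.05,3.85,0,0,0.06,-1],[-2.1,-0.05,3.85,0,0,0.06,-1],[-2.1,-0.05,3.85,0,0,0.06,-1]]]' 60;  python3 - <<'E'
from h import *
to(outpt(.07,0.0003,.0618),BY)
o=robot.observe()
R=Rn.from_euler("xyz",o["tool_rot"]); 
for n,(r,c,k) in {"side":((240,360),(240,400),5),"top":((200,300),(180,300),6)}.items():
    im=robot.read_camera(n)[:,:,::-1].copy(); cv2.imwrite(f"pics/{n}8r.png",im)
    cv2.imwrite(f"pics/{n}8.png",cv2.resize(im[r[0]:r[1],c[0]:c[1]],None,fx=k,fy=k,interpolation=cv2.INTER_CUBIC))
    ctr=o["tool_pos"]+R.apply([0,0,.0018]); 
    for x in (-.047,-.059): print(n,x,proj(n,ctr+R.apply([x,.0,0])).round(1),proj(n,ctr+R.apply([x,.0115,0])).round(1),proj(n,ctr+R.apply([x,-.0115,0])).round(1),"top/bot",proj(n,ctr+R.apply([x,0,-.0115])).round(1),proj(n,ctr+R.apply([x,0,.0115])).round(1))
E
```

```text
time: 24.0
tool_pos: [0.57, 0.1542, 0.0626]
tool_rot: [3.141, -0.002, 0.252]
contact_force: [1.7, 0.2, -3.3]
opening: 0.0216
t 24.0 pos [0.57   0.1542 0.0626] rpy [ 3.1415e+00 -2.2000e-03  2.5210e-01] q6 1.45 open 0.0216
F [ 1.67  0.17 -3.25] T [-0.02  0.01  0.04]
shift cm [-3.048 -0.015  0.076] rot deg [ 0.01 -0.12  0.  ]
side -0.047 [295.8 306.1] [297.1 301.8] [294.4 310.4] top/bot [295.5 300.2] [296.1 311.8]
side -0.059 [303.1 306.6] [304.4 302.4] [301.9 311. ] top/bot [302.9 300.8] [303.4 312.4]
top -0.047 [234.5 245.8] [240.  244.9] [229.  246.8] top/bot [233.5 244.9] [235.5 246.8]
top -0.059 [235.3 251.5] [240.8 250.5] [229.8 252.5] top/bot [234.3 250.6] [236.3 252.4]
```

View pics/side8.png

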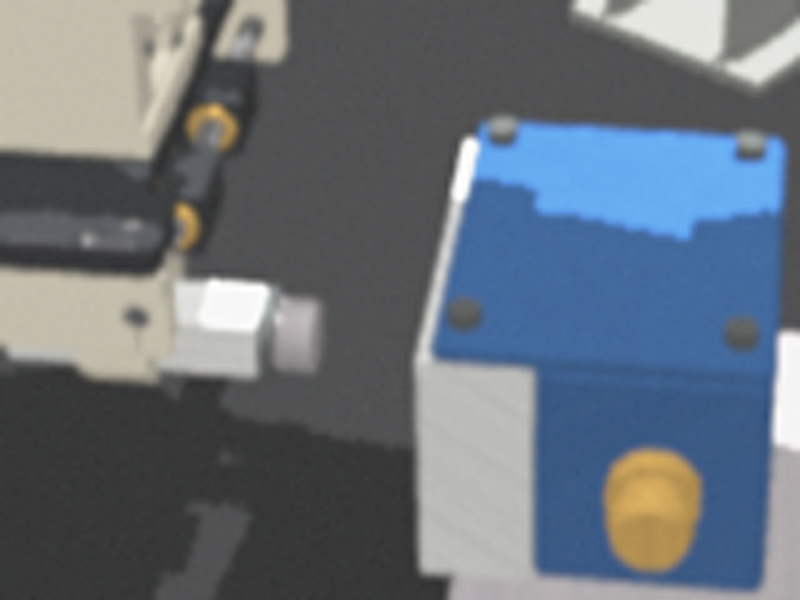

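View pics/top8.png

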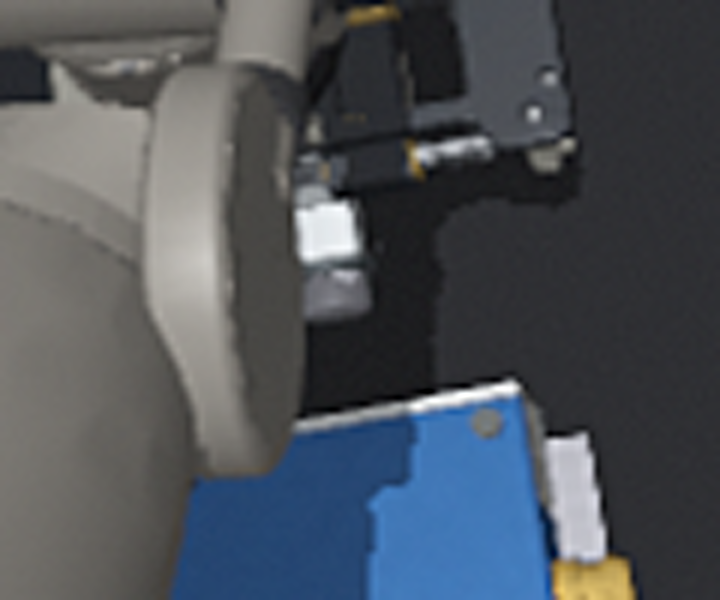

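```bash
python3 -m creep '[[[-0.7,-0.02,0.08,0,-0.1,0,-1],[-1.4,-0.02,0.08,0,-0.1,0,-1],[-2.1,-0.02,0.08,0,-0.1,0,-1],[-2.6,-0.02,0.08,0,-0.1,0,-1],[-3,-0.02,0.08,0,-0.1,0,-1],[-3,-0.02,0.08,0,-0.1,0,-1],[-3,-0.02,0.08,0,-0.1,0,-1]]]' 60;  python3 - <<'E'
from h import *
to(outpt(.064,0.0003,.0617),BY)
E
```

```text
time: 24.8
tool_pos: [0.5407, 0.1469, 0.0616]
tool_rot: [3.142, -0.0, 0.252]
contact_force: [0.2, 0.4, -2.2]
opening: 0.0216
t 24.8 pos [0.5407 0.1469 0.0616] rpy [ 3.1416e+00 -1.0000e-04  2.5190e-01] q6 1.45 open 0.0216
F [ 0.24  0.44 -2.23] T [ 0.03 -0.02  0.02]
shift cm [-0.63   0.007 -0.012] rot deg [ 0. -0. -0.]
```

```bash
python3 -m creep '[[[-0.15,0,0,0,0,0,-1],[-0.3,0,0,0,0,0,-1],[-0.45,0,0,0,0,0,-1],[-0.55,0,0,0,0,0,-1],[-0.55,0,0,0,0,0,-1],[-0.55,0,0,0,0,0,-1]]]' 60;  python3 -m creep '[[[-0.06,0,0,0,0,0,-1],[-0.1,0,0,0,0,0,-1],[-0.1,0,0,0,0,0,-1]]]';  python3 - <<'E'
from h import *
to(outpt(.059,0.0003,.0617),BY)
E
```

```text
time: 25.4
tool_pos: [0.5354, 0.1456, 0.0616]
tool_rot: [3.142, -0.0, 0.252]
contact_force: [0.8, -0.4, -2.2]
opening: 0.0216
time: 25.7
tool_pos: [0.5344, 0.1453, 0.0616]
tool_rot: [3.142, -0.0, 0.252]
contact_force: [-0.1, -0.3, -2.5]
opening: 0.0213
t 25.7 pos [0.5344 0.1453 0.0616] rpy [ 3.1415e+00 -2.0000e-04  2.5190e-01] q6 1.45 open 0.0213
F [-0.12 -0.29 -2.46] T [ 0.06  0.08 -0.04]
shift cm [-0.48   0.006 -0.01 ] rot deg [ 0.   -0.01 -0.  ]
```

```bash
python3 -m creep '[[[-0.05,0,0,0,0,0,-1],[-0.1,0,0,0,0,0,-1],[-0.1,0,0,0,0,0,-1]]]';  python3 -m creep '[[[-0.05,0,0,0,0,0,-1],[-0.1,0,0,0,0,0,-1],[-0.1,0,0,0,0,0,-1]]]'; python3 -m creep '[[[-0.05,0,0,0,0,0,-1],[-0.1,0,0,0,0,0,-1],[-0.1,0,0,0,0,0,-1]]]'
```

```text
time: 26.0
tool_pos: [0.5333, 0.145, 0.0616]
tool_rot: [3.142, -0.0, 0.252]
contact_force: [-0.9, -0.6, -3.1]
opening: 0.0215
time: 26.3
tool_pos: [0.5323, 0.1447, 0.0616]
tool_rot: [3.142, 0.0, 0.252]
contact_force: [0.5, 0.1, -2.5]
opening: 0.0212
time: 26.6
tool_pos: [0.5312, 0.1445, 0.0616]
tool_rot: [3.142, 0.0, 0.252]
contact_force: [-0.1, -0.5, -1.9]
opening: 0.0214
```

```bash
python3 -m creep '[[[-0.05,0,0,0,0,0,-1],[-0.05,0,0,0,0,0,-1]]]';  python3 -m creep '[[[-0.05,0,0,0,0,0,-1],[-0.05,0,0,0,0,0,-1]]]'; python3 -m creep '[[[-0.05,0,0,0,0,0,-1],[-0.05,0,0,0,0,0,-1]]]'; python3 -c "
from h import *
to(outpt(.059,0.0003,.0617),BY)"
```

```text
time: 26.8
tool_pos: [0.5307, 0.1443, 0.0615]
tool_rot: [3.142, 0.0, 0.252]
contact_force: [-0.3, 0.1, -2.1]
opening: 0.0214
time: 27.0
tool_pos: [0.5301, 0.1442, 0.0615]
tool_rot: [3.142, 0.0, 0.252]
contact_force: [-0.2, 0.8, -2.8]
opening: 0.0217
time: 27.2
tool_pos: [0.53, 0.1442, 0.0617]
tool_rot: [3.142, -0.001, 0.252]
contact_force: [1.5, 0.6, -3.2]
opening: 0.0216
t 27.2 pos [0.53   0.1442 0.0617] rpy [ 3.1415e+00 -8.0000e-04  2.5190e-01] q6 1.44 open 0.0216
F [ 1.51  0.63 -3.16] T [ 0.17 -0.3  -0.06]
shift cm [-0.03   0.011  0.   ] rot deg [ 0.   -0.04 -0.  ]
```

```bash
python3 -m creep '[[[-0.1,0.01,0.03,0,-0.2,0,-1],[-0.2,0.01,0.05,0,-0.3,0,-1],[-0.2,0.01,0.05,0,-0.3,0,-1]]]';  python3 -m creep '[[[-0.3,0.01,0.08,0,-0.5,0,-1],[-0.34,0.01,0.08,0,-0.5,0,-1],[-0.34,0.01,0.08,0,-0.5,0,-1]]]'; python3 -c "
from h import *
to(outpt(.059,0.0003,.0617),BY)"
```

```text
time: 27.5
tool_pos: [0.5299, 0.1441, 0.0617]
tool_rot: [3.141, 0.0, 0.252]
contact_force: [6.7, 3.8, -4.3]
opening: 0.0216
time: 27.8
tool_pos: [0.5299, 0.144, 0.0618]
tool_rot: [3.141, 0.001, 0.251]
contact_force: [9.2, 5.4, -4.6]
opening: 0.0216
t 27.8 pos [0.5299 0.144  0.0618] rpy [3.1414e+00 9.0000e-04 2.5110e-01] q6 1.45 open 0.0216
F [ 9.25  5.44 -4.56] T [ 0.84 -1.76 -0.06]
shift cm [-0.015 -0.006  0.012] rot deg [ 0.01  0.05 -0.05]
```

```bash
python3 -m creep '[[[-0.39,-0.04,0.08,0,-0.4,0,-1],[-0.4,-0.04,0.08,0,-0.4,0,-1],[-0.4,-0.04,0.08,0,-0.4,0,-1],[-0.4,-0.04,0.08,0,-0.4,0,-1]]]'; python3 -c "
from h import *
to(outpt(.059,0.0003,.0617),BY)"
```

```text
time: 28.2
tool_pos: [0.5299, 0.1441, 0.062]
tool_rot: [3.141, -0.001, 0.251]
contact_force: [10.8, 3.4, -7.5]
opening: 0.0215
t 28.2 pos [0.5299 0.1441 0.062 ] rpy [ 3.1407e+00 -1.4000e-03  2.5080e-01] q6 1.45 open 0.0215
F [10.78  3.38 -7.47] T [ 0.65 -2.05 -0.  ]
shift cm [-0.016  0.002  0.034] rot deg [ 0.05 -0.08 -0.07]
```

```bash
python3 -m creep '[[[-0.42,-0.02,0.12,0,-0.6,-0.05,-1],[-0.42,-0.02,0.12,0,-0.6,-0.05,-1],[-0.42,-0.02,0.12,0,-0.6,-0.05,-1],[-0.42,-0.02,0.12,0,-0.6,-0.05,-1],[-0.42,-0.02,0.12,0,-0.6,-0.05,-1]]]'; python3 -c "
from h import *
to(outpt(.059,0.0003,.0617),BY)"
```

```text
time: 28.7
tool_pos: [0.5299, 0.1441, 0.062]
tool_rot: [3.14, -0.001, 0.251]
contact_force: [12.0, 4.2, -6.3]
opening: 0.0217
t 28.7 pos [0.5299 0.1441 0.062 ] rpy [ 3.1402e+00 -7.0000e-04  2.5130e-01] q6 1.45 open 0.0217
F [12.04  4.24 -6.26] T [ 0.82 -2.13 -0.03]
shift cm [-0.014  0.004  0.025] rot deg [ 0.08 -0.04 -0.04]
```

Axial force is 12.7 N, and the gauge is square and has not advanced. Holding.

```bash
python3 -m creep '[[[-0.41,-0.02,0.11,0.05,-0.5,-0.03,-1],[-0.41,-0.02,0.11,0.05,-0.5,-0.03,-1],[-0.41,-0.02,0.11,0.05,-0.5,-0.03,-1],[-0.41,-0.02,0.11,0.05,-0.5,-0.03,-1],[-0.41,-0.02,0.11,0.05,-0.5,-0.03,-1],[-0.41,-0.02,0.11,0.05,-0.5,-0.03,-1]]]';python3 -m creep '[[[-0.41,-0.02,0.11,0.05,-0.5,-0.03,-1],[-0.41,-0.02,0.11,0.05,-0.5,-0.03,-1],[-0.41,-0.02,0.11,0.05,-0.5,-0.03,-1],[-0.41,-0.02,0.11,0.05,-0.5,-0.03,-1],[-0.41,-0.02,0.11,0.05,-0.5,-0.03,-1],[-0.41,-0.02,0.11,0.05,-0.5,-0.03,-1]]]'; python3 -c "
from h import *
to(outpt(.059,0.0003,.0617),BY)"
```

```text
time: 29.3
tool_pos: [0.5298, 0.1441, 0.0619]
tool_rot: [3.141, -0.001, 0.251]
contact_force: [11.9, 3.6, -5.4]
opening: 0.0218
time: 29.9
tool_pos: [0.5299, 0.1441, 0.062]
tool_rot: [3.141, -0.002, 0.251]
contact_force: [10.9, 4.0, -5.8]
opening: 0.0216
t 29.9 pos [0.5299 0.1441 0.062 ] rpy [ 3.141e+00 -2.300e-03  2.515e-01] q6 1.45 open 0.0216
F [10.86  3.97 -5.83] T [ 0.78 -2.01  0.  ]
shift cm [-0.012  0.003  0.029] rot deg [ 0.04 -0.13 -0.03]
```

```bash
python3 -m creep '[[[-0.43,-0.02,0.12,0.05,-0.5,-0.03,-1],[-0.43,-0.02,0.12,0.05,-0.5,-0.03,-1],[-0.43,-0.02,0.12,0.05,-0.5,-0.03,-1],[-0.43,-0.02,0.12,0.05,-0.5,-0.03,-1],[-0.43,-0.02,0.12,0.05,-0.5,-0.03,-1]]]'
python3 - <<'E'
from h import *
im=robot.read_camera("side"); cv2.imwrite("pics/side9.png",cv2.resize(im[240:360,240:400,::-1],None,fx=5,fy=5,interpolation=2))
E
python3 -m creep '[[[-0.2,0,0.05,0,-0.3,0,-1],[0,0,0.03,0,-0.2,0,-1],[0.3,0,0.03,0,-0.15,0,-1],[0.8,0,0.03,0,-0.15,0,-1],[1.6,0,0.03,0,-0.15,0,-1],[2.6,0,0.03,0,-0.15,0,-1],[4,0,0.03,0,-0.15,0,-1],[5,0,0.03,0,-0.15,0,-1]]]'
python3 - <<'E'
from h import *
to(outpt(.14,0.0003,.19),BY)
im=robot.read_camera("side"); cv2.imwrite("pics/side10.png",cv2.resize(im[200:360,200:400,::-1],None,fx=3.5,fy=3.5,interpolation=2))
E
```

```text
time: 30.4
tool_pos: [0.5298, 0.1441, 0.062]
tool_rot: [3.141, -0.004, 0.252]
contact_force: [10.5, 3.3, -5.1]
opening: 0.0216
time: 31.25
tool_pos: [0.5797, 0.1568, 0.0619]
tool_rot: [3.141, -0.002, 0.252]
contact_force: [-0.4, 0.2, -2.9]
opening: 0.0217
t 31.25 pos [0.5797 0.1568 0.0619] rpy [ 3.1412e+00 -1.7000e-03  2.5150e-01] q6 1.46 open 0.0217
F [-0.39  0.16 -2.92] T [-0.   -0.01  0.05]
shift cm [ 2.9640e+00 -3.0000e-03 -1.2803e+01] rot deg [ 0.02 -0.09 -0.03]
```

View pics/side9.png

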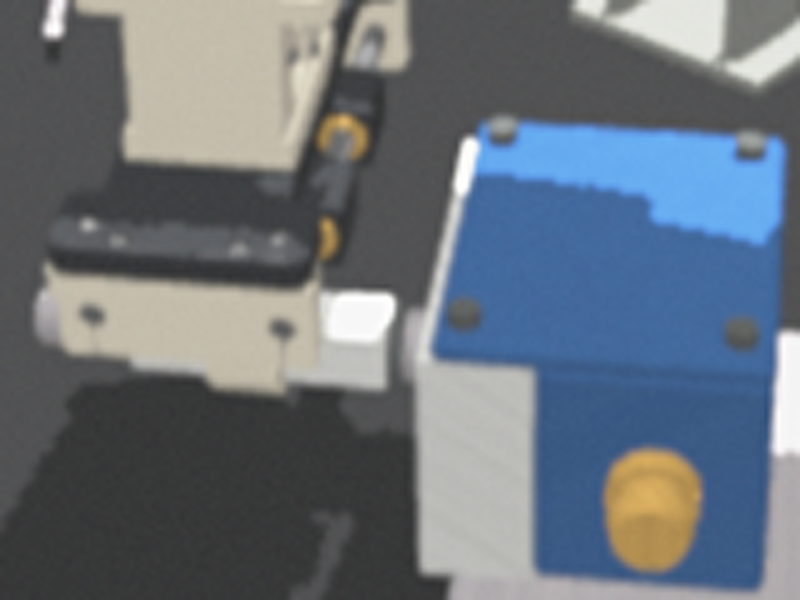

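View pics/side10.png

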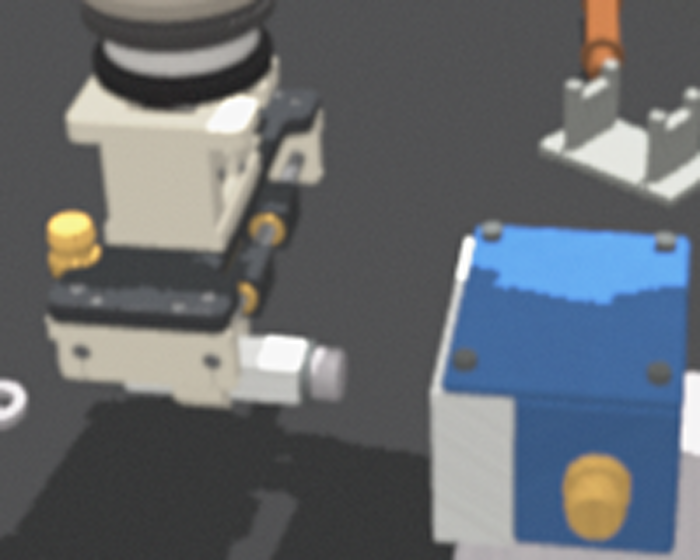

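```bash
python3 -m creep '[[[1,0,-2,0,0,0,-1],[2,0,-5,0,0,0,-1],[2.9,0,-8,0,0,0,-1],[2.9,0,-11,0,0,0,-1],[2.9,0,-12.8,0,0,0,-1],[2.9,0,-12.8,0,0,0,-1]]]' 60
python3 - <<'E'
from h import *
to((.485,-.192,.19),-.342)
E
```

```text
time: 31.9
tool_pos: [0.6103, 0.1645, 0.1932]
tool_rot: [3.14, -0.009, 0.252]
contact_force: [0.7, 0.3, -2.5]
opening: 0.0218
t 31.9 pos [0.6103 0.1645 0.1932] rpy [ 3.1404 -0.0094  0.2515] q6 1.46 open 0.0218
F [ 0.74  0.27 -2.47] T [0.04 0.02 0.02]
shift cm [-21.011  31.407   0.158] rot deg [-0.09 -0.54 34.01]
```

```bash
python3 -m creep '[[[-1.5,3,0,0,0,4,-1],[-3.5,6.5,0,0,0,8,-1],[-6,10.5,0,0,0,13,-1],[-9,14.5,0,0,0,18,-1],[-12,18.5,0,0,0,22,-1],[-15,23,0,0,0,26,-1],[-18,27.5,0,0,-0.3,30,-1],[-21,31.4,0.1,0,-0.5,34,-1]]]' 60;python3 -m creep '[[[0,0,0,0,0,0,-1],[0,0,0,0,0,0,-1]]]'
python3 - <<'E'
from h import *
to((.485,-.192,.10),-.342)
E
```

```text
time: 32.7
tool_pos: [0.4866, -0.1867, 0.1895]
tool_rot: [-3.14, 0.002, -0.345]
contact_force: [1.3, -0.2, -1.6]
opening: 0.0215
time: 32.9
tool_pos: [0.4856, -0.1874, 0.1881]
tool_rot: [-3.139, 0.004, -0.347]
contact_force: [0.1, 0.8, -2.8]
opening: 0.0222
t 32.9 pos [ 0.4856 -0.1874  0.1881] rpy [-3.1389  0.004  -0.3475] q6 1.4 open 0.0222
F [ 0.14  0.75 -2.81] T [ 0.07  0.   -0.01]
shift cm [0.137 0.472 8.81 ] rot deg [-0.16  0.23 -0.31]
```

```bash
python3 -m creep '[[[0.1,0.3,2,-0.1,0.2,-0.3,-1],[0.14,0.47,4,-0.1,0.2,-0.3,-1],[0.14,0.47,6,-0.1,0.2,-0.3,-1],[0.14,0.47,8,-0.1,0.2,-0.3,-1],[0.14,0.47,8.8,-0.1,0.2,-0.3,-1],[0.14,0.47,8.8,-0.1,0.2,-0.3,-1],[0.14,0.47,8.8,-0.1,0.2,-0.3,-1]]]' 60
python3 - <<'E'
from h import *
to((.485,-.192,.075),-.342)
im=robot.read_camera("side")[:,:,::-1].copy(); cv2.imwrite("pics/side11.png",cv2.resize(im[170:270,330:430],None,fx=6,fy=6,interpolation=2))
E
```

```text
time: 33.6
tool_pos: [0.4856, -0.1914, 0.1005]
tool_rot: [-3.141, -0.0, -0.341]
contact_force: [-0.3, -0.3, -2.0]
opening: 0.0215
t 33.6 pos [ 0.4856 -0.1914  0.1005] rpy [-3.1406 -0.     -0.341 ] q6 1.39 open 0.0215
F [-0.34 -0.3  -1.96] T [0.05 0.03 0.02]
shift cm [-0.042  0.077  2.551] rot deg [-0.06 -0.    0.06]
```

View pics/side11.png

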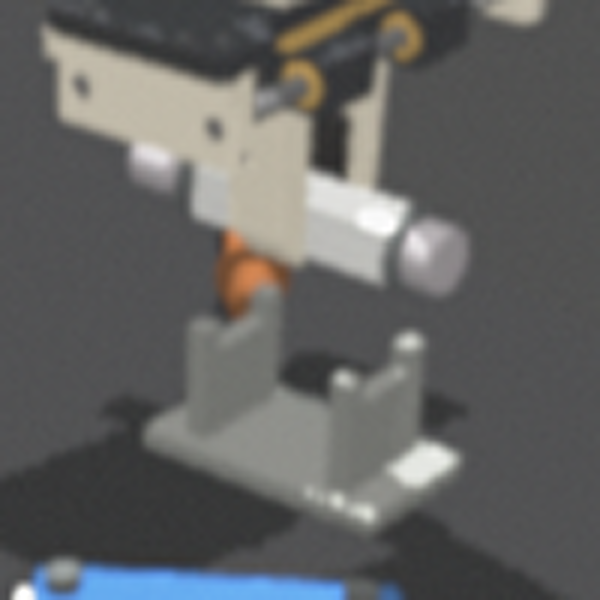

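Run:
```python
from h import *
im=cv2.imread("pics/side11.png")
def px(X): u=proj("side",X); return tuple(int(round(v)) for v in ((u[0]-330+.5)*6-.5,(u[1]-170+.5)*6-.5))
def P(o,yaw,x,y,z): c,s=np.cos(yaw),np.sin(yaw); return (o[0]+c*x-s*y,o[1]+s*x+c*y,z)
for sx in(-.035,-.027,.027,.035):
    for sy in(-.014,.014): cv2.circle(im,px(P((.4843,-.1927),-.342,sx,sy,.052)),3,(0,0,255),-1)
o=robot.observe(); t=o["tool_pos"]; yw=o["tool_rot"][2]
for off in (-.0016,):
  for sx in(-.042,.042):
    for sy,z in((-.011,.011),(.011,.011),(.011,-.011)): cv2.circle(im,px(P(t,yw,sx+off,sy,t[2]-.0018+z)),3,(0,255,0),-1)
  for sx in(-.059,.073): cv2.circle(im,px(P(t,yw,sx+off,0,t[2]-.0018)),3,(255,0,0),-1)
cv2.imwrite("pics/ov.png",im)
```

View pics/ov.png

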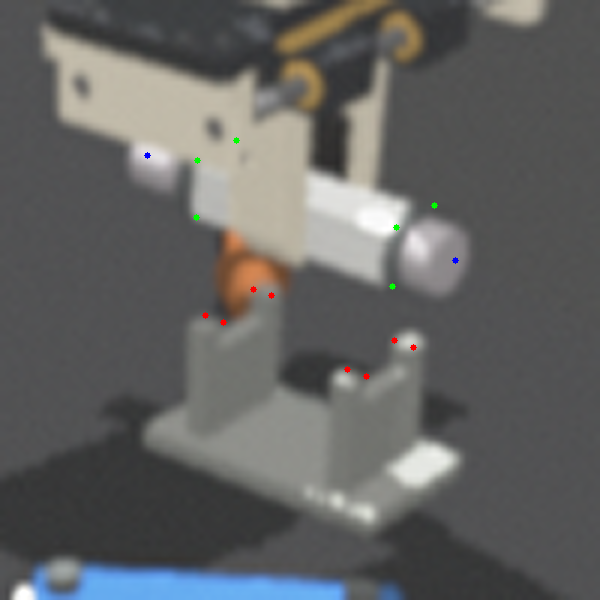

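```bash
python3 -m creep '[[[0,0.07,1.2,0,0,0,-1],[0,0.07,2.4,0,0,0,-1],[0,0.07,3.2,0,0,0,-1],[0,0.07,3.8,0,0,0,-1],[0,0.07,4.1,0,0,0,-1],[0,0.07,4.1,0,0,0,-1],[0,0.07,4.1,0,0,0,-1]]]' 60
python3 - <<'E'
from h import *
to((.485,-.192,.055),-.342)
E
```

```text
time: 34.35
tool_pos: [0.4858, -0.1925, 0.06]
tool_rot: [-3.141, -0.001, -0.341]
contact_force: [-0.2, -1.0, -2.2]
opening: 0.0216
t 34.35 pos [ 0.4858 -0.1925  0.06  ] rpy [-3.1408e+00 -1.3000e-03 -3.4140e-01] q6 1.39 open 0.0216
F [-0.25 -1.05 -2.17] T [0.02 0.07 0.  ]
shift cm [-0.09  -0.025  0.503] rot deg [-0.04 -0.07  0.03]
```

```bash
python3 -m creep '[[[-0.05,-0.03,0.15,0,0,0,-1],[-0.1,-0.04,0.3,0,0,0,-1],[-0.1,-0.04,0.42,0,0,0,-1],[-0.1,-0.04,0.48,0,0,0,-1],[-0.1,-0.04,0.48,0,0,0,-1],[-0.1,-0.04,0.48,0,0,0,-1]]]' 60
python3 - <<'E'
from h import *
to((.485,-.192,.055),-.342)
E
```

```text
time: 34.95
tool_pos: [0.485, -0.1918, 0.0553]
tool_rot: [-3.141, -0.001, -0.341]
contact_force: [1.0, 0.3, -2.1]
opening: 0.0217
t 34.95 pos [ 0.485  -0.1918  0.0553] rpy [-3.1409e+00 -1.4000e-03 -3.4130e-01] q6 1.39 open 0.0217
F [ 1.01  0.3  -2.06] T [0.01 0.05 0.01]
shift cm [0.005 0.017 0.025] rot deg [-0.04 -0.08  0.04]
```

```bash
python3 -m creep '[[[0,0,0.05,0,0,0,-1],[0,0,0.05,0,0,0,-1]]]'; python3 -m creep '[[[0,0,0.04,0,0,0,-1],[0,0,0.04,0,0,0,-1]]]'
```

```text
time: 35.15
tool_pos: [0.4851, -0.1919, 0.0549]
tool_rot: [-3.141, -0.002, -0.341]
contact_force: [-0.1, -0.4, 0.2]
opening: 0.0217
time: 35.35
tool_pos: [0.4851, -0.1919, 0.0548]
tool_rot: [-3.141, -0.002, -0.341]
contact_force: [-1.6, 0.5, 4.1]
opening: 0.0214
```

```bash
python3 -m creep '[[[0,0,-0.02,0,0,0,-0.4],[0,0,-0.02,0,0,0,-0.3],[0,0,-0.02,0,0,0,-0.2],[0,0,-0.02,0,0,0,0],[0,0,-0.02,0,0,0,0.3],[0,0,-0.02,0,0,0,0.6],[0,0,-0.02,0,0,0,1],[0,0,-0.02,0,0,0,1]]]' 20;python3 -m creep '[[[0,0,0,0,0,0,1],[0,0,0,0,0,0,1],[0,0,0,0,0,0,1],[0,0,0,0,0,0,1]]]'
python3 - <<'E'
from h import *
to((.485,-.192,.2),-.342)
im=robot.read_camera("side")[:,:,::-1].copy(); cv2.imwrite("pics/side12.png",cv2.resize(im[170:270,330:430],None,fx=6,fy=6,interpolation=2))
E
```

```text
time: 36.15
tool_pos: [0.4851, -0.1919, 0.055]
tool_rot: [-3.141, -0.002, -0.341]
contact_force: [0.3, 0.7, -0.2]
opening: 0.0721
time: 36.55
tool_pos: [0.4851, -0.1919, 0.055]
tool_rot: [-3.141, -0.002, -0.341]
contact_force: [-0.4, 0.5, 0.4]
opening: 0.0917
t 36.55 pos [ 0.4851 -0.1919  0.055 ] rpy [-3.1409e+00 -1.8000e-03 -3.4130e-01] q6 1.39 open 0.0917
F [-0.37  0.51  0.43] T [ 0.08  0.04 -0.05]
shift cm [ 1.9000e-02  6.0000e-03 -1.4496e+01] rot deg [-0.04 -0.1   0.04]
```

View pics/side12.png

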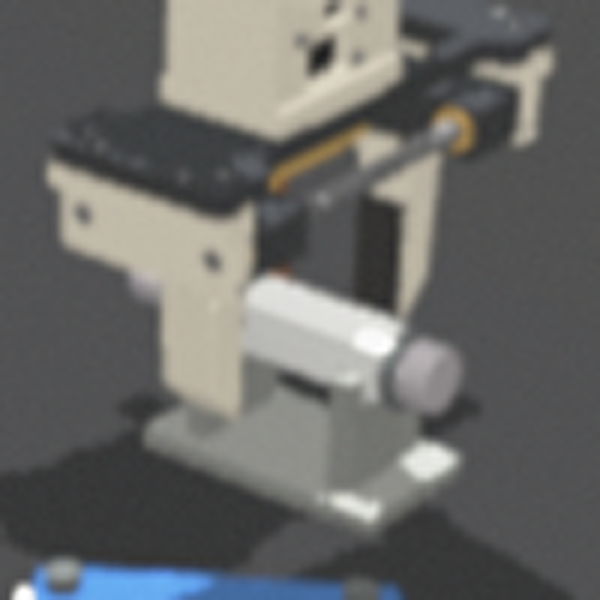

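Released and seated. Withdrawing up and away.

```bash
python3 -m creep '[[[0,0,-1,0,0,0,1],[0,0,-3,0,0,0,1],[0,0,-6,0,0,0,1],[0,0,-9,0,0,0,1],[0,0,-12,0,0,0,1],[0,0,-15,0,0,0,1],[0,0,-17,0,0,0,1],[0,0,-17,0,0,0,1]]]';python3 -m creep '[[[-1,2,0,0,0,0,1],[-4,5,0,0,0,0,1],[-7,9,0,0,0,0,1],[-10,13,0,0,0,0,1],[-10,17,0,0,0,0,1],[-10,20,0,0,0,0,1],[-10,20,0,0,0,0,1],[-10,20,0,0,0,0,1]]]'
python3 - <<'E'
from h import *
to((.485,-.192,.2),-.342)
a=robot.read_camera("side")[:,:,::-1].copy();b=robot.read_camera("top")[:,:,::-1].copy()
cv2.imwrite("pics/side13.png",cv2.resize(a[203:263,347:412],None,fx=6,fy=6,interpolation=2));cv2.imwrite("pics/top13.png",b)
cv2.imwrite("pics/top13c.png",cv2.resize(b[240:312,364:420],None,fx=6,fy=6,interpolation=2))
E
```

```text
time: 37.4
tool_pos: [0.4861, -0.1926, 0.2288]
tool_rot: [3.141, -0.009, -0.341]
contact_force: [0.8, -0.0, -1.0]
opening: 0.0917
time: 38.2
tool_pos: [0.3244, -0.3473, 0.2273]
tool_rot: [-3.141, -0.007, -0.343]
contact_force: [-0.4, -0.0, -0.5]
opening: 0.0917
t 38.2 pos [ 0.3244 -0.3473  0.2273] rpy [-3.1408 -0.0073 -0.3429] q6 0.93 open 0.0917
F [-0.36 -0.04 -0.46] T [0.06 0.06 0.01]
shift cm [  9.888 -20.022   2.815] rot deg [-0.05 -0.42 -0.05]
```

View pics/side13.png

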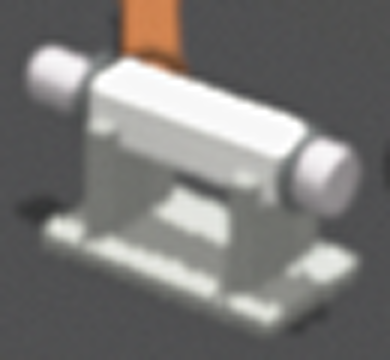

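View pics/top13.png

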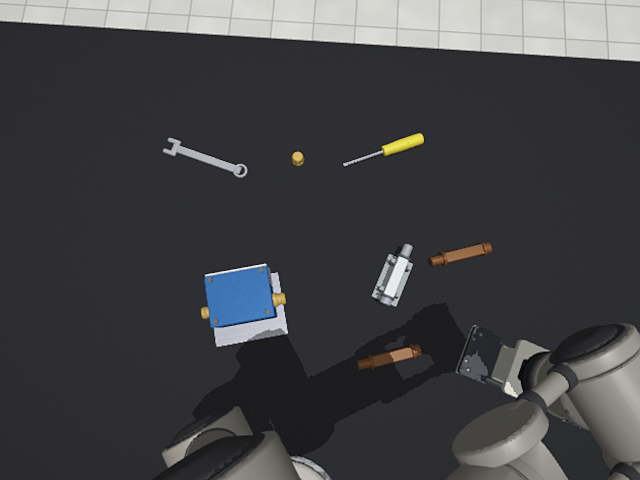

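View pics/top13c.png

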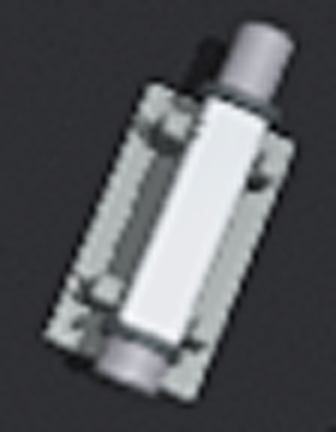

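The gauge lies level in both notches, go end toward top px (405,250). The wrench, screwdriver and gland are where they started. Handing in.

```bash
python3 -c "
from cell import robot
print(robot.hand_in())"
```

```text
the job is handed in; nothing more can be done
None
```

The gauge check is done as asked and handed in at about 38 s, well inside the 72 s limit.

- **Go end:** it slid in without any measurable side force until the collar met the face. I held it there at about 12–12.5 N for roughly 1.3 s, then drew it out straight.
- **No-go end:** after turning the gauge, I pressed it on the same bore line. The push held at about 11–13 N for around 2 s, and the end did not enter.
- **Return:** the gauge is back in its rest in its original direction, and the arm is clear. The last pictures show it level in both notches, with the wrench, screwdriver and gland unmoved.

What was less exact:

- **Contact points:** the collar met the face 2.9 mm deeper than my first estimate. The no-go contact then suggested this was about 1.3 mm of error in locating the face and 1.6 mm of gauge offset in the grip. A later picture put the grip offset nearer 0.6 mm.
- **Vertical force:** both pushes also carried roughly 3–7 N of downward force on the gauge, probably friction. The total stayed below about 15 N at every reading, but force was only read at the end of each move.
- **Tilt:** the tool tipped by at most 0.6° during the go push, and I corrected it.

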